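# Load the sugar mill and key in its start sequence

## Task

Get the sugar mill going: slide its guard fully open, put every sugar cone lying on the worktop into the hopper, and stand the steel cup upright in the middle of the round pad under the chute. Then slide the guard fully shut and, only once guard, cones and cup are all in place, press the square key, then the long bar-shaped key, then the round key, each fully down and let up again, never two together. Leave the mortar, scoop and glass jar where they are; the cup, the cones and the guard must still be in place when you finish.

Things in the scene. Friction and masses are not known exactly. Their poses are not given: they have to be found in the camera images.
- mill: white countertop sugar mill, a fixed low box; origin under the box, x away from the robot and y to its left at yaw 0. Box: local x -0.115 to 0.10, y -0.15 to 0.15, top at z 0.110. The key panel is the strip of the top nearest the robot (local x below -0.05); behind it two aluminium tracks (9 mm wide, tops at z 0.121, at local x -0.0375 and 0.0875) run along y and carry the guard
- hopper (a point): centre of the hopper's floor, in the mill's axes. The hopper is a square well 110 (x) x 115 mm (y) inside, its rim 80 mm above this point; it lies under the guard when that is shut
- guard (a joint): translucent flat sliding guard cover (117 x 135 x 6 mm) on top of the mill: 0 shut over the hopper, 0.14 m fully open, slid to the mill's local +y; friction about 1.5 N, stays where left
- guard_handle (a point): top centre of the guard's handle, an upright white bar 60 mm (mill x) x 14 mm (mill y) x 36 mm high on the middle of the guard; moves with the guard; handle foot 36 mm below this point
- cup_pad (a point): centre of the round black rubber pad (72 mm across) on the catch tray (4 mm thick steel, mill-local x -0.06 to 0.06, y -0.295 to -0.15) at the mill's right side (-y); axes as the mill's; the cup's underside stands at this height. Between pad and mill stands the 56 mm wide outlet with its chute, lip 42 mm from this point, up to z 0.105
- cup: open round stainless steel cup, 65 mm high, 62 mm across the rim, a little narrower at the foot, 3 mm wall, about 150 g; origin at centre of underside, z up through the mouth
- mortar: dark volcanic stone mortar on three feet, 160 mm across, 90 mm high, with a wooden pestle leaning in it; bystander; origin at underside
- scoop: purple plastic scoop, 160 mm long; bystander; origin under its pan
- jar: closed glass jar, 72 mm across, 110 mm high; bystander; origin at underside
- key_square (a joint): square dark spring key, 25 x 25 mm, on the mill's key panel: 0 released, 0.006 m fully down; takes 2 N to start and 5 N to reach the stop, springs back
- key_square_top (a point): centre of the square key's upper face (10 mm above the panel when released); the three keys stand in a row along the mill's y, 80 mm apart, in an order that differs from start to start
- key_bar (a joint): long bar-shaped dark spring key, 14 mm (mill x) x 44 mm (mill y), on the mill's key panel: 0 released, 0.006 m fully down; takes 2 N to start and 5 N to reach the stop, springs back
- key_bar_top (a point): centre of the long bar-shaped key's upper face (10 mm above the panel when released); the three keys stand in a row along the mill's y, 80 mm apart, in an order that differs from start to start
- key_round (a joint): round dark spring key, 27 mm across, on the mill's key panel: 0 released, 0.006 m fully down; takes 2 N to start and 5 N to reach the stop, springs back
- key_round_top (a point): centre of the round key's upper face (10 mm above the panel when released); the three keys stand in a row along the mill's y, 80 mm apart, in an order that differs from start to start
- cone1: small brown cone of raw cane sugar, blunt-topped: 28 mm across the base, 22 mm across the top, 26 mm high, about 25 g; origin at centre of its base, z towards its top. All cones are alike; some may be absent
- cone2: small brown cone of raw cane sugar, blunt-topped: 28 mm across the base, 22 mm across the top, 26 mm high, about 25 g; origin at centre of its base, z towards its top. All cones are alike; some may be absent
- cone3: small brown cone of raw cane sugar, blunt-topped: 28 mm across the base, 22 mm across the top, 26 mm high, about 25 g; origin at centre of its base, z towards its top. All cones are alike; some may be absent
- cone4: small brown cone of raw cane sugar, blunt-topped: 28 mm across the base, 22 mm across the top, 26 mm high, about 25 g; origin at centre of its base, z towards its top. All cones are alike; some may be absent
- cone5: small brown cone of raw cane sugar, blunt-topped: 28 mm across the base, 22 mm across the top, 26 mm high, about 25 g; origin at centre of its base, z towards its top. All cones are alike; some may be absent
- cone6: small brown cone of raw cane sugar, blunt-topped: 28 mm across the base, 22 mm across the top, 26 mm high, about 25 g; origin at centre of its base, z towards its top. All cones are alike; some may be absent

How it is judged:
By the outcome, as a careful person would: the job done as asked, in the order asked, and still so for the second after the job is handed in, with the robot touching nothing.
Of cone1, cone2, cone3, cone4, cone5, cone6 only 3 to 5 are there at a start; the rules pass over those that are not, and their reading is None.
At some moment in a run one of cup, cone1, cone2, cone3, cone4, cone5, cone6 may be knocked a few centimetres aside while the robot is not near it.
It also fails if it takes over 210 s, if anything falls off the work surface, if the arm or the gripper's body presses on something with over 40 N, if the wrist force passes 120 N, or if a joint passes its speed limit or range.

## Robot

A 6-joint arm with a two-finger parallel gripper is mounted at the origin on the work surface. World frame = base frame: x ahead of the robot, y to its left, z up, the work surface at z = 0. Lengths are in m, angles in rad, forces in N, time in s.
With the tool pointing down it reaches from about 0.3 to 0.825 m from the base axis. Payload 5.4 kg.
Tool frame: the origin (TCP) lies midway between the tips of the shut fingers; the grasp point (between the pads) lies 19 mm behind it (manip.pinch_z is the distance from the TCP to the grasp point, in m); z points along the fingers, y is the line along which they close (so a half turn about z gives the same grasp; the last joint's range is limited). The gripper opens to 92 mm and grips with 3 to 60 N. Pads are 20 mm wide; open, the fingers measure 128 mm over their backs; the gripper's body (75 mm by 189 mm) begins 69 mm behind the grasp point.
Start: joints at [-1.493, 0.158, 1.597, -0, 1.386, -0.21], TCP at [0.163, -0.551, 0.215] pointing down, gripper open.
Joint ranges: [-2.91, 2.91], [-0.94, 2.29], [0.18, 2.7], [-1.29, 4.43], [0.17, 2.64], [-3, 3]. Speed limits (rad/s): [2.57, 2.57, 3.14, 3.14, 3.14, 3.14].

## Interface

Orientations are given as a 3x3 rotation matrix whose columns are the frame's x, y, z axes.
In Python, from plant import manip gives the robot as it stands.
- The arm moves only by the tool move_arm, never from a script. Its argument "series" is a list of rows, each an object with "dp": the shift along the tool's x, y, z each as a share of 40 mm, from -1 to 1, a list of three; "delta_rot": the turn, a rotation vector about the tool's x, y, z each as a share of 6 degrees, from -1 to 1, a list of three. In form: [{"dp": [x, y, z], "delta_rot": [rx, ry, rz]}, ...]. A call has 1 to 8 rows; each row shifts and turns the commanded pose from where the row before left it, along the tool's axes as they then stand; what a row does not reach is not made up. A row lasts 1/10 s, in which the tool goes at most 50 mm and 8.59 degrees, less where a joint would pass 70% of its speed; a pose out of reach is approached as far as the arm can. A call with a number of a shift or a turn outside -1 to 1 is refused whole. A call with a gripper value outside its range is refused whole. "grip" is the opening, from 0 (shut) to 1 (fully open), set as the call begins (left out, the last holds). The fingers move at their own pace and stop on an object; "newtons" is the grip in N (left out, the last holds). Time passes only in rows, so rows that do not move let the fingers close. It gives the time, the measured TCP pose, the force, the opening and the grip force at its end, in the units of the state.
- manip.observe(): the state, without advancing time (a new reading comes with each control period).
- manip.get_image(name): name is "scene" or "top"; returns the picture (480x640x3 uint8, red, green, blue); there is no depth.
- manip.camera_info(name): a dict with "fx", "fy", "cx", "cy" (pixels), "rvec" (rotation vector, rad) and "tvec" (3), from world to camera coordinates, as OpenCV has them. Camera axes: x right, y down, z forward; pixel columns grow to the right and rows downward; lengths in m; the calibration is good to about 2 mm. A picture is of the moment at which its call begins. camera_info takes no time and is no camera call.
- manip.close_job(): hands the job in; it is judged then, once.
The state is a dict: "t": time; "joint_pos": joint angles; "dq": joint speeds; "joint_torque": joint torques, N m; "position": TCP position; "ee_rot": TCP orientation; "contact_force": force on the tool from outside, world axes, zero at the start; "wrist_torque": the same for the moment, N m; "grip_width": finger opening in m; "grip_force": force on a finger pad.
Only numpy, scipy, OpenCV 4.12 (cv2) and the standard library are available. Lean on these libraries where they do the work, as an engineer would, in place of code of your own. Each camera call takes 0.05 s, during which the arm holds its last target. There are 200 camera calls.

## Working session

There is one attempt and no reset: what is moved stays moved. The work goes in short steps, Python scripts to look and compute and a tool call to move; the robot and the scene stay as the last step left them, time stands still between calls to the robot, and variables do not carry over. Pictures are saved under pics/ and viewed, at most 14 in all, crops included, and the job is handed in when it is done.

Besides the shell and the picture viewer there is one more tool, called after "Emit:" by a JSON object that holds its "name" and its "arguments". move_arm: Moves the arm, as the interface text tells. Shift numbers are shares of 40 mm and turn numbers shares of 6 degrees, none past 1 either way. Its arguments: {"type":"object","properties":{"series":{"type":"array"},"grip":{"type":"number"},"newtons":{"type":"number"}},"required":["series"]}

```bash
mkdir -p pics; ls; python3 - <<'E'
from plant import manip
import cv2,numpy as np
for n in("scene","top"):
    cv2.imwrite(f"pics/{n}0.png",manip.get_image(n)[:,:,::-1]); 
    i=manip.camera_info(n);print(n,i); R=cv2.Rodrigues(np.array(i["rvec"]))[0];print(-R.T@np.array(i["tvec"]))
o=manip.observe();print(o,manip.pinch_z)
E
```

```text
pics
scene {'fx': 584.429140687945, 'fy': 584.429140687945, 'cx': 324.0614425753311, 'cy': 251.1182385847537, 'rvec': array([ 1.79988802,  1.51604952, -0.71049022]), 'tvec': array([-0.03850485, -0.31604661,  1.7796973 ])}
[ 1.56421686 -0.25331524  0.87048698]
top {'fx': 521.0946469143943, 'fy': 521.0946469143943, 'cx': 314.9244938524956, 'cy': 234.94444990605442, 'rvec': array([ 2.12235766, -2.17355978,  0.18480156]), 'tvec': array([-0.0501164 ,  0.62488843,  1.00093555])}
[ 0.4613797  -0.04585709  1.08622975]
{'t': 0.1, 'joint_pos': array([-1.49310427e+00,  1.58997337e-01,  1.59803981e+00,  1.83337296e-06,
        1.38621413e+00, -2.10142139e-01]), 'dq': array([ 0.00151884, -0.00038139, -0.0032727 , -0.00140687,  0.00050993,
        0.00227255]), 'joint_torque': array([-2.78959997e-04, -3.86503530e+01, -3.22960353e+01,  7.03239790e-02,
        3.38876364e-02, -5.08987216e-05]), 'position': array([ 0.16314282, -0.55080472,  0.21374433]), 'ee_rot': array([[ 9.58861061e-01,  2.83875763e-01, -1.26935531e-04],
       [ 2.83875579e-01, -9.58859698e-01,  1.65376070e-03],
       [ 3.47749216e-04, -1.62176064e-03, -9.99998624e-01]]), 'contact_force': array([ 0.59215694, -0.60163783, -0.25595987]), 'wrist_torque': array([-0.02355389, -0.05044085,  0.00518209]), 'grip_force': 0.0, 'grip_width': 0.09212210015218049} 0.0187
```

View pics/scene0.png

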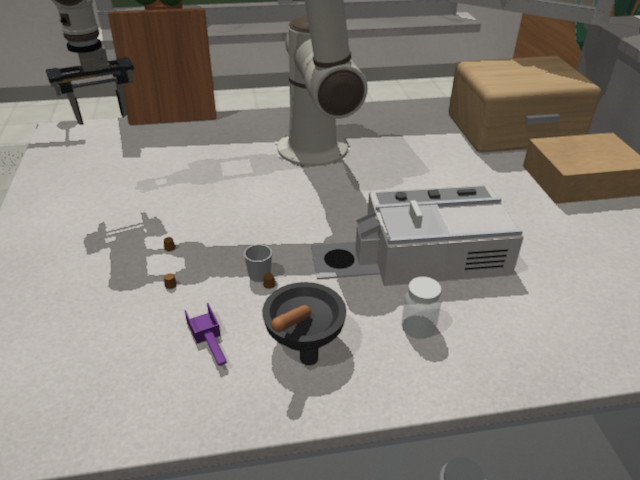

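View pics/top0.png

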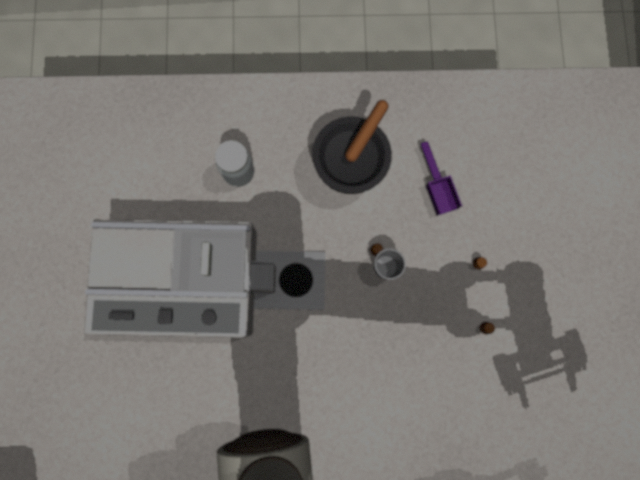

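The scene view has cones at (169,243), (170,281) and (269,281), with the cup at (259,262). In the top view the cones are at (481,263), (487,327) and (376,249), the cup rim is at (389,264), the pad at (296,280) and the handle at (206,259). The keys, left to right, are bar (121,315), square (166,316) and round (209,317).

```bash
cat > h.py <<'E'
from plant import manip
import cv2,numpy as np
def cam(n):
    i=manip.camera_info(n);R=cv2.Rodrigues(np.array(i["rvec"]))[0];return i,R,-R.T@np.array(i["tvec"])
def ray(n,uv,z):
    i,R,c=cam(n);d=R.T@np.array([(uv[0]-i["cx"])/i["fx"],(uv[1]-i["cy"])/i["fy"],1.]);return c+d*(z-c[2])/d[2]
def proj(n,p):
    i,R,c=cam(n);q=R@(np.array(p)-c);return np.array([q[0]/q[2]*i["fx"]+i["cx"],q[1]/q[2]*i["fy"]+i["cy"]])
def blobs(mask,amin=8):
    n,l,s,c=cv2.connectedComponentsWithStats(mask.astype(np.uint8));return [(c[k].round(1),s[k].tolist()) for k in range(1,n) if s[k][4]>=amin]
def brown(im):
    h=cv2.cvtColor(im,cv2.COLOR_RGB2HSV);return (h[...,0]<18)&(h[...,1]>110)&(h[...,2]>25)
E
python3 - <<'E'
from h import *
for n in("top","scene"):
    im=cv2.imread(f"pics/{n}0.png")[:,:,::-1].copy()
    for c,s in blobs(brown(im)):
        if s[4]<1500: print(n,"brown",c,s,ray(n,c,.013).round(4))
im=cv2.imread("pics/top0.png")[:,:,::-1].copy();g=cv2.cvtColor(im,cv2.COLOR_RGB2GRAY)
sub=np.zeros_like(g,bool);sub[300:332,95:242]=1
for t in(50,60,70):
  for c,s in blobs((g<t)&sub,60): print("key",t,c,s,ray("top",c,.12).round(4))
sub[:]=0;sub[255:305,275:320]=1
for c,s in blobs((g<35)&sub,60): print("pad",c,s,ray("top",c,.004).round(4))
sub[:]=0;sub[235:285,195:217]=1
for c,s in blobs((g>165)&sub,60): print("handle",c,s,ray("top",c,.157).round(4))
big=cv2.resize(im[200:350,80:410],None,fx=2.4,fy=2.4,interpolation=cv2.INTER_CUBIC)
cv2.imwrite("pics/c1.png",big[:,:,::-1])
E
```

```text
top brown [365.4 132. ] [345, 101, 43, 61, 861] [ 0.8511 -0.18    0.013 ]
top brown [375.7 248.6] [371, 244, 11, 11, 76] [ 0.5975 -0.1913  0.013 ]
top brown [479.4 262.6] [474, 258, 12, 11, 105] [ 0.5633 -0.4058  0.013 ]
top brown [486.8 327.6] [480, 323, 14, 10, 101] [ 0.4301 -0.4111  0.013 ]
scene brown [635.1   6.3] [631, 0, 9, 15, 39] [-1.1538  1.825   0.013 ]
scene brown [612.3  12.3] [611, 8, 3, 8, 17] [-1.0786  1.6544  0.013 ]
scene brown [526.9 155.6] [526, 154, 3, 4, 9] [0.1698 0.6193 0.013 ]
scene brown [548.4 190.4] [547, 188, 4, 5, 9] [0.3567 0.5932 0.013 ]
scene brown [168.7 244.1] [164, 238, 11, 13, 111] [ 0.4334 -0.4114  0.013 ]
scene brown [268.5 280.6] [264, 273, 11, 15, 134] [ 0.6002 -0.1927  0.013 ]
scene brown [169.6 280.8] [164, 274, 12, 14, 133] [ 0.566 -0.406  0.013]
scene brown [290.5 317.9] [272, 305, 39, 26, 541] [ 0.7216 -0.1602  0.013 ]
key 60 [165.8 314.1] [159, 308, 14, 15, 153] [0.4724 0.2122 0.12  ]
key 60 [209.4 314.7] [203, 309, 13, 14, 102] [0.4693 0.1328 0.12  ]
key 60 [121.9 314. ] [110, 310, 24, 9, 175] [0.4745 0.2919 0.12  ]
key 70 [165.2 315.3] [158, 307, 16, 17, 228] [0.4702 0.2133 0.12  ]
key 70 [208.9 316.4] [202, 309, 15, 16, 193] [0.4662 0.1337 0.12  ]
key 70 [121.8 314.4] [109, 310, 26, 10, 241] [0.4738 0.2921 0.12  ]
pad [295.4 279.7] [279, 264, 33, 33, 840] [ 0.5376 -0.023   0.004 ]
```

View pics/c1.png

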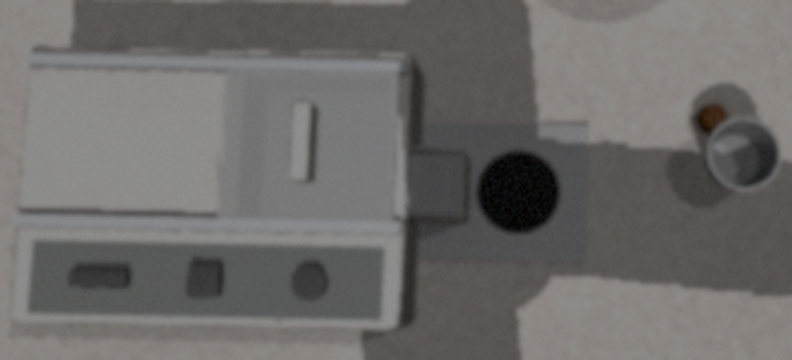

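The crop shows the mill turned slightly, with the handle at top-view pixel (205.8,258.8) and the cup rim centred at (389.2,263.8). One cone sits close behind the cup.

```bash
python3 - <<'E'
from h import *
print("cup",ray("top",(389.2,263.8),.065),ray("scene",(258.5,254.5),.065))
k=[ray("top",u,.119) for u in((209,316.5),(165.2,315.5),(121.8,314.5))];print("keys",k)
hd=ray("top",(205.8,258.8),.157);pad=ray("top",(295.4,279.7),.004);print("h",hd,"pad",pad)
# panel/mill edges from crop lines
P=lambda x,y:(80+x/2.4,200+y/2.4)
for a,b,z in(((30,66),(408,73),.121),((20,214),(400,222),.121),((30,318),(385,324),.11)):
    A,B=ray("top",P(*a),z),ray("top",P(*b),z);d=A-B;print("yaw",np.degrees(np.arctan2(-d[0],d[1])),A,B)
for im in("scene",):
  print("handle scene predicted",proj(im,hd),"keys",[proj(im,q).round(1) for q in k])
img=cv2.imread("pics/scene0.png")
cv2.imwrite("pics/c2.png",cv2.resize(img[170:300,230:530],None,fx=2.6,fy=2.6,interpolation=cv2.INTER_CUBIC))
E
```

```text
cup [ 0.56014985 -0.2096347   0.065     ] [ 0.57022722 -0.2089729   0.065     ]
keys [array([0.46606198, 0.13373713, 0.119     ]), array([0.46985993, 0.21352241, 0.119     ]), array([0.47363287, 0.29243637, 0.119     ])]
h [0.56792993 0.13303413 0.157     ] pad [ 0.53757686 -0.02300654  0.004     ]
yaw -2.3694531522170603 [0.63576012 0.35131101 0.121     ] [0.62361442 0.05778316 0.121     ]
yaw -2.5943830838045683 [0.52109557 0.35423358 0.121     ] [0.50797025 0.06456498 0.121     ]
yaw -2.412134199362713 [0.44245503 0.34789863 0.11      ] [0.43107093 0.07765015 0.11      ]
handle scene predicted [413.96068366 204.97637628] keys [array([399.7, 194.1]), array([432.8, 192. ]), array([465.2, 190.1])]
```

View pics/c2.png

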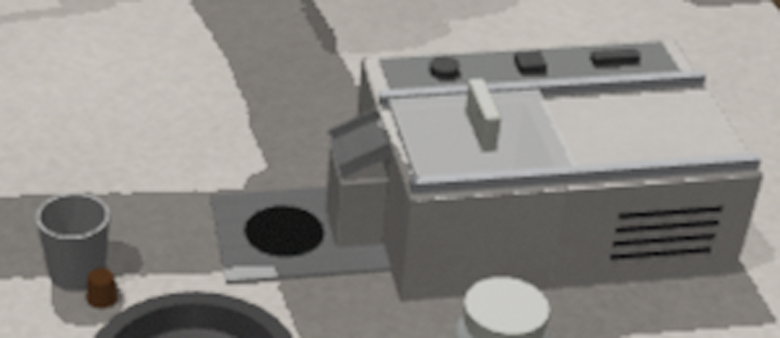

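The picture confirms the guard is shut over the hopper and the cone stands right behind the cup at the far side. Next is a small planning helper, then the guard.

```bash
cat >> h.py <<'E'
def go(p,phi,cur=None,note=""):
    """units for: rotation first (6deg), then shift in the turned tool axes (40mm)"""
    o=manip.observe();R=np.array(o["ee_rot"]);q=np.array(o["position"]) if cur is None else np.array(cur[0])
    f0=np.degrees(np.arctan2(R[1,0],R[0,0])) if cur is None else cur[1]
    rz=(f0-phi+180)%360-180;a=np.radians(phi);d=np.array(p)-q
    dx=np.cos(a)*d[0]+np.sin(a)*d[1];dy=np.sin(a)*d[0]-np.cos(a)*d[1]
    print(note,"rz",round(rz/6,2),"dp",(np.array([dx,dy,-d[2]])/.04).round(3));return p,phi
E
python3 - <<'E'
from h import *
c=go([.568,.133,.214],-2.5,None,"above handle")
print(ray("scene",(258.5,252.7),.065))
E
```

```text
above handle rz 3.17 dp [ 9.366e+00 -1.752e+01 -6.000e-03]
[ 0.56401191 -0.2084104   0.065     ]
```

Emit:
{"name": "move_arm", "arguments": {"series": [{"dp": [0,0,-0.3],"delta_rot": [0,0,0.8]},{"dp": [0,0,-0.3],"delta_rot": [0,0,0.8]},{"dp": [0,0,0],"delta_rot": [0,0,0.8]},{"dp": [0,0,0],"delta_rot": [0,0,0.77]},{"dp": [0.45,-0.83,0],"delta_rot": [0,0,0]},{"dp": [0.45,-0.83,0],"delta_rot": [0,0,0]},{"dp": [0.45,-0.83,0],"delta_rot": [0,0,0]},{"dp": [0.45,-0.83,0],"delta_rot": [0,0,0]}], "grip": 0.6, "newtons": 15}}

```text
t: 0.9
position: [0.2414, -0.4202, 0.238]
ee_rot: [[0.999, -0.045, -0.0], [-0.045, -0.999, 0.001], [-0.0, -0.001, -1.0]]
contact_force: [1.3, -0.1, -0.1]
grip_width: 0.0549
grip_force: 0.0
```

Emit:
{"name": "move_arm", "arguments": {"series": [{"dp": [0.45,-0.83,0],"delta_rot": [0,0,0]},{"dp": [0.45,-0.83,0],"delta_rot": [0,0,0]},{"dp": [0.45,-0.83,0],"delta_rot": [0,0,0]},{"dp": [0.45,-0.83,0],"delta_rot": [0,0,0]},{"dp": [0.45,-0.83,0],"delta_rot": [0,0,0]},{"dp": [0.45,-0.83,0],"delta_rot": [0,0,0]},{"dp": [0.45,-0.83,0],"delta_rot": [0,0,0]},{"dp": [0.45,-0.83,0],"delta_rot": [0,0,0]}]}}

```text
t: 1.7
position: [0.3969, -0.1613, 0.2383]
ee_rot: [[0.999, -0.044, -0.0], [-0.044, -0.999, 0.0], [-0.0, -0.0, -1.0]]
contact_force: [0.2, -0.8, 0.2]
grip_width: 0.0549
grip_force: 0.0
```

Emit:
{"name": "move_arm", "arguments": {"series": [{"dp": [0.45,-0.83,0],"delta_rot": [0,0,0]},{"dp": [0.45,-0.83,0],"delta_rot": [0,0,0]},{"dp": [0.45,-0.83,0],"delta_rot": [0,0,0]},{"dp": [0.45,-0.83,0],"delta_rot": [0,0,0]},{"dp": [0.45,-0.83,0],"delta_rot": [0,0,0]},{"dp": [0.45,-0.83,0],"delta_rot": [0,0,0]},{"dp": [0.45,-0.83,0],"delta_rot": [0,0,0]},{"dp": [0.45,-0.83,0],"delta_rot": [0,0,0]}]}}

```text
t: 2.5
position: [0.5525, 0.0977, 0.2381]
ee_rot: [[0.999, -0.044, -0.001], [-0.044, -0.999, -0.0], [-0.001, 0.0, -1.0]]
contact_force: [0.2, -1.1, -0.3]
grip_width: 0.0548
grip_force: 0.0
```

```bash
python3 - <<'E'
from h import *
o=manip.observe();print(o["t"],o["position"],o["ee_rot"][:,0],o["grip_width"])
go([.568,.133,.128],-2.5)
E
```

```text
2.5 [0.55247203 0.09767583 0.23808223] [ 9.99036188e-01 -4.38870672e-02 -7.87310070e-04] 0.05482681754582038
 rz -0.0 dp [ 0.349 -0.899  2.752]
```

Emit:
{"name": "move_arm", "arguments": {"series": [{"dp": [0.35,-0.85,0],"delta_rot": [0,0,0]},{"dp": [0,0,0.7],"delta_rot": [0,0,0]},{"dp": [0,0,0.7],"delta_rot": [0,0,0]},{"dp": [0,0,0.7],"delta_rot": [0,0,0]},{"dp": [0,0,0.4],"delta_rot": [0,0,0]},{"dp": [0,0,0.2],"delta_rot": [0,0,0]},{"dp": [0,0,0],"delta_rot": [0,0,0]}]}}

```text
t: 3.2
position: [0.5667, 0.1294, 0.1293]
ee_rot: [[0.999, -0.044, -0.003], [-0.044, -0.999, -0.0], [-0.003, 0.0, -1.0]]
contact_force: [-0.2, -0.7, 0.0]
grip_width: 0.0552
grip_force: 0.0
```

Emit:
{"name": "move_arm", "arguments": {"series": [{"dp": [0,0,0],"delta_rot": [0,0,0]},{"dp": [0,0,0],"delta_rot": [0,0,0]},{"dp": [0,0,0],"delta_rot": [0,0,0]},{"dp": [0,0,0],"delta_rot": [0,0,0]},{"dp": [0,0,0],"delta_rot": [0,0,0]},{"dp": [0,0,0],"delta_rot": [0,0,0]}], "grip": 0}}

```text
t: 3.8
position: [0.5682, 0.1325, 0.1313]
ee_rot: [[0.999, -0.044, 0.002], [-0.044, -0.999, 0.006], [0.002, -0.006, -1.0]]
contact_force: [1.3, 10.1, -0.3]
grip_width: 0.0142
grip_force: 15.0
```

Emit:
{"name": "move_arm", "arguments": {"series": [{"dp": [0,-0.3,0],"delta_rot": [0,0,0]},{"dp": [0,-0.5,0],"delta_rot": [0,0,0]},{"dp": [0,-0.5,0],"delta_rot": [0,0,0]},{"dp": [0,-0.5,0],"delta_rot": [0,0,0]},{"dp": [0,-0.5,0],"delta_rot": [0,0,0]},{"dp": [0,-0.5,0],"delta_rot": [0,0,0]},{"dp": [0,-0.4,0],"delta_rot": [0,0,0]},{"dp": [0,-0.2,0],"delta_rot": [0,0,0]}]}}

```text
t: 4.6
position: [0.5743, 0.2665, 0.1313]
ee_rot: [[0.999, -0.043, 0.002], [-0.043, -0.999, -0.0], [0.002, 0.0, -1.0]]
contact_force: [1.5, -1.5, 4.5]
grip_width: 0.0138
grip_force: 15.0
```

Emit:
{"name": "move_arm", "arguments": {"series": [{"dp": [0,-0.1,0],"delta_rot": [0,0,0]},{"dp": [0,-0.05,0],"delta_rot": [0,0,0]},{"dp": [0,0,0],"delta_rot": [0,0,0]}]}}

```text
t: 4.9
position: [0.5745, 0.2715, 0.1313]
ee_rot: [[0.999, -0.044, 0.001], [-0.044, -0.999, 0.001], [0.001, -0.001, -1.0]]
contact_force: [1.2, 1.2, 4.5]
grip_width: 0.0137
grip_force: 15.0
```

Emit:
{"name": "move_arm", "arguments": {"series": [{"dp": [0,-0.05,0],"delta_rot": [0,0,0]},{"dp": [0,-0.05,0],"delta_rot": [0,0,0]},{"dp": [0,0,0],"delta_rot": [0,0,0]}]}}

```text
t: 5.2
position: [0.5745, 0.2725, 0.1312]
ee_rot: [[0.999, -0.045, -0.0], [-0.045, -0.999, -0.005], [0.0, 0.005, -1.0]]
contact_force: [-0.6, -8.7, 8.2]
grip_width: 0.0142
grip_force: 15.0
```

Emit:
{"name": "move_arm", "arguments": {"series": [{"dp": [0,0.08,0],"delta_rot": [0,0,0]},{"dp": [0,0,0],"delta_rot": [0,0,0]},{"dp": [0,0,0],"delta_rot": [0,0,0]},{"dp": [0,0,0],"delta_rot": [0,0,0]},{"dp": [0,0,-0.5],"delta_rot": [0,0,0]},{"dp": [0,0,-0.9],"delta_rot": [0,0,0]},{"dp": [0,0,-0.9],"delta_rot": [0,0,0]},{"dp": [0,0,-0.7],"delta_rot": [0,0,0]}], "grip": 0.6}}

```text
t: 6.0
position: [0.5742, 0.2725, 0.2529]
ee_rot: [[0.999, -0.044, 0.002], [-0.044, -0.999, 0.001], [0.002, -0.001, -1.0]]
contact_force: [0.7, -1.0, 0.3]
grip_width: 0.0553
grip_force: 0.0
```

Emit:
{"name": "move_arm", "arguments": {"series": [{"dp": [0,0,0],"delta_rot": [0,0,-0.9]},{"dp": [0,0,0],"delta_rot": [0,0,-0.9]},{"dp": [0,0,0],"delta_rot": [0,0,-0.9]},{"dp": [0,0,0],"delta_rot": [0,0,-0.9]},{"dp": [0,0,0],"delta_rot": [0,0,-0.9]},{"dp": [0,0,0],"delta_rot": [0,0,-0.08]}], "grip": 1}}

```text
t: 6.6
position: [0.5737, 0.2723, 0.2503]
ee_rot: [[0.906, 0.423, -0.001], [0.423, -0.906, 0.0], [-0.0, -0.0, -1.0]]
contact_force: [-0.5, 0.5, 0.4]
grip_width: 0.0918
grip_force: 0.0
```

```bash
python3 - <<'E'
from h import *
o=manip.observe();print(o["t"],o["position"],o["ee_rot"][:,0],o["grip_width"])
go([.562,-.209,.15],25)
im=manip.get_image("top");cv2.imwrite("pics/top1.png",im[:,:,::-1])
for n in("top","scene"):
    im=manip.get_image(n)
    for c,s in blobs(brown(im)):
        if 40<s[4]<200: print(n,"brown",c,s[4],ray(n,c,.013).round(4))
E
```

```text
6.6 [0.57370807 0.27233957 0.25031476] [ 9.06271894e-01  4.22694979e-01 -4.57016755e-04] 0.09181146606474257
 rz 0.0 dp [-5.351 10.782  2.508]
top brown [375.9 248.5] 74 [ 0.5977 -0.1918  0.013 ]
top brown [479.6 262.4] 96 [ 0.5637 -0.4063  0.013 ]
top brown [487.1 327.7] 105 [ 0.4299 -0.4117  0.013 ]
scene brown [168.8 243.9] 111 [ 0.4327 -0.4112  0.013 ]
scene brown [268.5 280.7] 132 [ 0.6005 -0.1927  0.013 ]
scene brown [169.6 281. ] 129 [ 0.5667 -0.406   0.013 ]
```

View pics/top1.png

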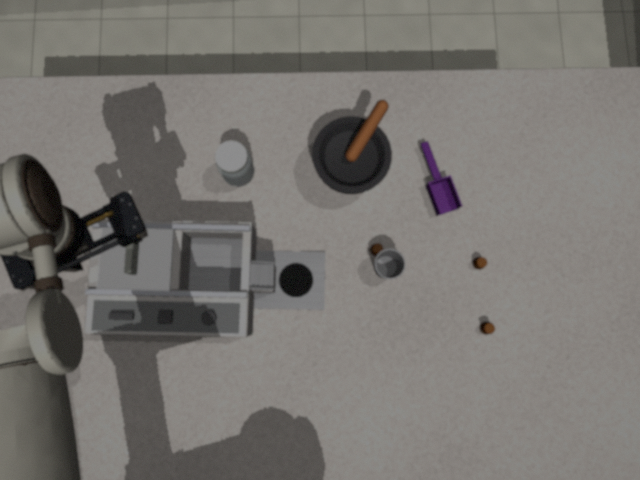

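The guard is open and the hopper shows at (213,262). There are still three cones, at (376,249), (480,262) and (487,328), and the cup is at (389,264). Next is the cup.

Emit:
{"name": "move_arm", "arguments": {"series": [{"dp": [-0.38,0.77,0],"delta_rot": [0,0,0]},{"dp": [-0.38,0.77,0],"delta_rot": [0,0,0]},{"dp": [-0.38,0.77,0],"delta_rot": [0,0,0]},{"dp": [-0.38,0.77,0],"delta_rot": [0,0,0]},{"dp": [-0.38,0.77,0],"delta_rot": [0,0,0]},{"dp": [-0.38,0.77,0],"delta_rot": [0,0,0]},{"dp": [-0.38,0.77,0],"delta_rot": [0,0,0]}]}}

```text
t: 7.45
position: [0.5682, 0.0305, 0.2507]
ee_rot: [[0.907, 0.42, 0.0], [0.42, -0.907, 0.0], [0.0, 0.0, -1.0]]
contact_force: [1.1, 0.5, -0.6]
grip_width: 0.0922
grip_force: 0.0
```

Emit:
{"name": "move_arm", "arguments": {"series": [{"dp": [-0.38,0.77,0],"delta_rot": [0,0,0]},{"dp": [-0.38,0.77,0],"delta_rot": [0,0,0]},{"dp": [-0.38,0.77,0],"delta_rot": [0,0,0]},{"dp": [-0.38,0.77,0],"delta_rot": [0,0,0]},{"dp": [-0.38,0.77,0],"delta_rot": [0,0,0]},{"dp": [-0.38,0.77,0],"delta_rot": [0,0,0]},{"dp": [-0.38,0.77,0],"delta_rot": [0,0,0]},{"dp": [0,0,0.5],"delta_rot": [0,0,0]}]}}

```text
t: 8.25
position: [0.564, -0.2136, 0.2333]
ee_rot: [[0.909, 0.417, 0.005], [0.417, -0.909, -0.005], [0.003, 0.006, -1.0]]
contact_force: [0.0, 1.3, 0.0]
grip_width: 0.0921
grip_force: 0.0
```

Emit:
{"name": "move_arm", "arguments": {"series": [{"dp": [0,0,0.8],"delta_rot": [0,0,0]},{"dp": [0,0,0.9],"delta_rot": [0,0,0]},{"dp": [0,0,0.3],"delta_rot": [0,0,0]},{"dp": [0,0,0],"delta_rot": [0,0,0]},{"dp": [0,0,0],"delta_rot": [0,0,0]}]}}

```text
t: 8.75
position: [0.5638, -0.209, 0.1523]
ee_rot: [[0.907, 0.422, 0.002], [0.422, -0.907, -0.001], [0.001, 0.002, -1.0]]
contact_force: [-0.7, 0.0, 0.2]
grip_width: 0.0918
grip_force: 0.0
```

```bash
python3 - <<'E'
from h import *
o=manip.observe();print(o["t"],o["position"],o["ee_rot"][:,0],o["grip_width"])
go([.562,-.209,.021],25)
E
```

```text
8.75 [ 0.56376089 -0.20900164  0.15226179] [0.90678416 0.4215933  0.00125313] 0.0917814160372213
 rz -0.01 dp [-0.04  -0.019  3.282]
```

Emit:
{"name": "move_arm", "arguments": {"series": [{"dp": [-0.04,0,0.7],"delta_rot": [0,0,0]},{"dp": [0,0,0.8],"delta_rot": [0,0,0]},{"dp": [0,0,0.8],"delta_rot": [0,0,0]},{"dp": [0,0,0.6],"delta_rot": [0,0,0]},{"dp": [0,0,0.35],"delta_rot": [0,0,0]},{"dp": [0,0,0],"delta_rot": [0,0,0]},{"dp": [0,0,0],"delta_rot": [0,0,0]}]}}

```text
t: 9.45
position: [0.5629, -0.21, 0.0225]
ee_rot: [[0.907, 0.422, 0.003], [0.422, -0.907, -0.002], [0.002, 0.003, -1.0]]
contact_force: [0.4, 0.5, -1.3]
grip_width: 0.0917
grip_force: 0.0
```

Emit:
{"name": "move_arm", "arguments": {"series": [{"dp": [0,0,0],"delta_rot": [0,0,0]},{"dp": [0,0,0],"delta_rot": [0,0,0]},{"dp": [0,0,0],"delta_rot": [0,0,0]},{"dp": [0,0,0],"delta_rot": [0,0,0]},{"dp": [0,0,0],"delta_rot": [0,0,0]},{"dp": [0,0,0],"delta_rot": [0,0,0]}], "grip": 0, "newtons": 20}}

```text
t: 10.05
position: [0.562, -0.2098, 0.0212]
ee_rot: [[0.907, 0.422, 0.001], [0.422, -0.907, -0.001], [0.001, 0.001, -1.0]]
contact_force: [1.4, -2.1, 1.9]
grip_width: 0.0602
grip_force: 20.0
```

Emit:
{"name": "move_arm", "arguments": {"series": [{"dp": [0,0,-0.4],"delta_rot": [0,0,0]},{"dp": [0,0,-0.8],"delta_rot": [0,0,0]},{"dp": [0,0,-0.8],"delta_rot": [0,0,0]},{"dp": [0,0,-0.5],"delta_rot": [0,0,-0.9]},{"dp": [0,0,0],"delta_rot": [0,0,-0.95]},{"dp": [0,0,0],"delta_rot": [0,0,-0.95]},{"dp": [0,0,0],"delta_rot": [0,0,-0.95]},{"dp": [0,0,0],"delta_rot": [0,0,-0.95]}]}}

```text
t: 10.85
position: [0.5609, -0.2088, 0.121]
ee_rot: [[0.596, 0.803, -0.001], [0.803, -0.596, 0.001], [0.0, -0.001, -1.0]]
contact_force: [0.6, 0.3, -2.5]
grip_width: 0.0602
grip_force: 20.0
```

Emit:
{"name": "move_arm", "arguments": {"series": [{"dp": [0,0,0],"delta_rot": [0,0,-0.95]},{"dp": [0,0,0],"delta_rot": [0,0,-0.95]},{"dp": [0,0,0],"delta_rot": [0,0,-0.95]},{"dp": [0,0,0],"delta_rot": [0,0,-0.95]},{"dp": [0,0,0],"delta_rot": [0,0,-0.95]},{"dp": [0,0,0],"delta_rot": [0,0,-0.95]},{"dp": [0,0,0],"delta_rot": [0,0,0]}]}}

```text
t: 11.55
position: [0.561, -0.2088, 0.1209]
ee_rot: [[0.046, 0.999, -0.001], [0.999, -0.046, 0.001], [0.001, -0.001, -1.0]]
contact_force: [-0.2, -0.1, -1.6]
grip_width: 0.0604
grip_force: 20.0
```

```bash
python3 - <<'E'
from h import *
o=manip.observe();print(o["t"],o["position"],o["ee_rot"][:,0],o["grip_width"],o["grip_force"])
im=manip.get_image("scene");g=cv2.cvtColor(im,cv2.COLOR_RGB2GRAY)
im2=manip.get_image("top");g2=cv2.cvtColor(im2,cv2.COLOR_RGB2GRAY)
for n,gg,b in(("scene",g,(235,285,315,370)),("top",g2,(255,305,275,320))):
    m=np.zeros_like(gg,bool);m[b[0]:b[1],b[2]:b[3]]=1
    for c,s in blobs((gg<35)&m,60): 
        e=(s[0]+s[2]/2-.5,s[1]+s[3]/2-.5);print(n,c,s,ray(n,c,.006).round(4),ray(n,e,.006).round(4))
cv2.imwrite("pics/s2.png",im[:,:,::-1])
go([.538,-.023,.121],87.5)
E
```

```text
11.55 [ 0.56102754 -0.20884708  0.12087683] [4.58476856e-02 9.98948252e-01 6.15284493e-04] 0.06035695863076538 19.998865605157334
scene [338.8 257.1] [325, 250, 29, 16, 328] [ 0.5368 -0.0223  0.006 ] [ 0.5384 -0.0221  0.006 ]
top [295.5 279.8] [280, 265, 32, 31, 772] [ 0.5372 -0.0233  0.006 ] [ 0.5368 -0.0232  0.006 ]
 rz -0.05 dp [ 4.62  -0.782 -0.005]
```

View pics/s2.png

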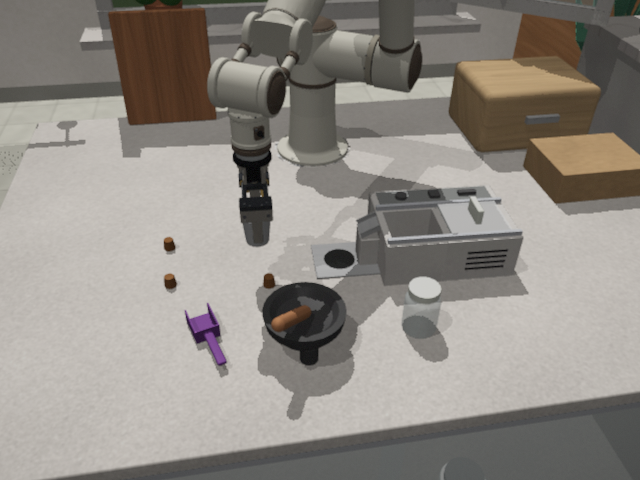

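The scene shows the cup held cleanly and the cone beside it undisturbed. Carrying it to the pad.

Emit:
{"name": "move_arm", "arguments": {"series": [{"dp": [0.7,-0.13,0],"delta_rot": [0,0,0]},{"dp": [0.8,-0.13,0],"delta_rot": [0,0,0]},{"dp": [0.8,-0.13,0],"delta_rot": [0,0,0]},{"dp": [0.8,-0.13,0],"delta_rot": [0,0,0]},{"dp": [0.8,-0.13,0],"delta_rot": [0,0,0]},{"dp": [0.5,-0.13,0],"delta_rot": [0,0,0]},{"dp": [0.22,-0.01,0],"delta_rot": [0,0,0]},{"dp": [0,0,0],"delta_rot": [0,0,0]}]}}

```text
t: 12.45
position: [0.5385, -0.0225, 0.1208]
ee_rot: [[0.046, 0.999, 0.0], [0.999, -0.046, -0.0], [-0.0, 0.0, -1.0]]
contact_force: [0.7, 0.2, -2.9]
grip_width: 0.0604
grip_force: 20.0
```

Emit:
{"name": "move_arm", "arguments": {"series": [{"dp": [0,0,0.5],"delta_rot": [0,0,0]},{"dp": [0,0,0.7],"delta_rot": [0,0,0]},{"dp": [0,0,0.5],"delta_rot": [0,0,0]},{"dp": [0,0,0.2],"delta_rot": [0,0,0]},{"dp": [0,0,0],"delta_rot": [0,0,0]},{"dp": [0,0,0],"delta_rot": [0,0,0]}]}}

```text
t: 13.05
position: [0.5394, -0.024, 0.0456]
ee_rot: [[0.047, 0.999, 0.002], [0.999, -0.047, -0.001], [-0.0, 0.002, -1.0]]
contact_force: [0.1, -0.0, -1.5]
grip_width: 0.0602
grip_force: 20.0
```

Emit:
{"name": "move_arm", "arguments": {"series": [{"dp": [0.02,-0.04,0.2],"delta_rot": [0,0,0]},{"dp": [0,0,0.15],"delta_rot": [0,0,0]},{"dp": [0,0,0],"delta_rot": [0,0,0]},{"dp": [0,0,0.04],"delta_rot": [0,0,0]},{"dp": [0,0,0.04],"delta_rot": [0,0,0]},{"dp": [0,0,0],"delta_rot": [0,0,0]}]}}

```text
t: 13.65
position: [0.5368, -0.0223, 0.0273]
ee_rot: [[0.046, 0.999, -0.0], [0.999, -0.046, 0.0], [0.0, -0.0, -1.0]]
contact_force: [0.2, 0.9, -1.9]
grip_width: 0.0601
grip_force: 20.0
```

Emit:
{"name": "move_arm", "arguments": {"series": [{"dp": [0,0,0.04],"delta_rot": [0,0,0]},{"dp": [0,0,0],"delta_rot": [0,0,0]}]}}

```text
t: 13.85
position: [0.5368, -0.0223, 0.0257]
ee_rot: [[0.046, 0.999, -0.0], [0.999, -0.046, 0.0], [0.0, -0.0, -1.0]]
contact_force: [-0.4, 0.2, -1.5]
grip_width: 0.0602
grip_force: 20.0
```

Emit:
{"name": "move_arm", "arguments": {"series": [{"dp": [0,0,0.03],"delta_rot": [0,0,0]},{"dp": [0,0,0],"delta_rot": [0,0,0]}]}}

```text
t: 14.05
position: [0.5371, -0.0225, 0.0251]
ee_rot: [[0.046, 0.999, 0.0], [0.999, -0.046, -0.0], [-0.0, 0.0, -1.0]]
contact_force: [-1.4, -0.2, 2.1]
grip_width: 0.0602
grip_force: 20.0
```

Emit:
{"name": "move_arm", "arguments": {"series": [{"dp": [0,0,0.02],"delta_rot": [0,0,0]},{"dp": [0,0,0],"delta_rot": [0,0,0]}]}}

```text
t: 14.25
position: [0.5373, -0.0226, 0.025]
ee_rot: [[0.046, 0.999, 0.0], [0.999, -0.046, -0.001], [-0.001, 0.0, -1.0]]
contact_force: [-3.9, -0.4, 7.3]
grip_width: 0.0603
grip_force: 20.0
```

Emit:
{"name": "move_arm", "arguments": {"series": [{"dp": [0,0,-0.03],"delta_rot": [0,0,0]},{"dp": [0,0,0],"delta_rot": [0,0,0]},{"dp": [0,0,0],"delta_rot": [0,0,0]},{"dp": [0,0,0],"delta_rot": [0,0,0]},{"dp": [0,0,0],"delta_rot": [0,0,0]},{"dp": [0,0,-0.4],"delta_rot": [0,0,0]},{"dp": [0,0,-0.7],"delta_rot": [0,0,0]},{"dp": [0,0,-0.9],"delta_rot": [0,0,0]}], "grip": 1}}

```text
t: 15.05
position: [0.5353, -0.022, 0.1043]
ee_rot: [[0.046, 0.999, -0.004], [0.999, -0.046, 0.001], [0.001, -0.004, -1.0]]
contact_force: [0.8, -0.3, -0.0]
grip_width: 0.0915
grip_force: 0.0
```

Emit:
{"name": "move_arm", "arguments": {"series": [{"dp": [0,0,-0.9],"delta_rot": [0,0,0]},{"dp": [0,0,-0.9],"delta_rot": [0,0,1]},{"dp": [0,0,-0.5],"delta_rot": [0,0,1]},{"dp": [-0.8,0,0],"delta_rot": [0,0,1]},{"dp": [-0.8,0,0],"delta_rot": [0,0,1]},{"dp": [-0.8,0,0],"delta_rot": [0,0,1]},{"dp": [-0.8,0,0],"delta_rot": [0,0,1]},{"dp": [0,0,0],"delta_rot": [0,0,1]}], "grip": 0.6}}

```text
t: 15.85
position: [0.4844, -0.1414, 0.1969]
ee_rot: [[0.708, 0.706, -0.001], [0.706, -0.708, -0.001], [-0.001, 0.0, -1.0]]
contact_force: [-0.2, 0.3, -0.5]
grip_width: 0.0553
grip_force: 0.0
```

Emit:
{"name": "move_arm", "arguments": {"series": [{"dp": [0,0,0],"delta_rot": [0,0,1]},{"dp": [0,0,0],"delta_rot": [0,0,1]},{"dp": [0,0,0],"delta_rot": [0,0,1]},{"dp": [0,0,0],"delta_rot": [0,0,1]},{"dp": [0,0,0],"delta_rot": [0,0,1]},{"dp": [0,0,0],"delta_rot": [0,0,1]},{"dp": [0,0,0],"delta_rot": [0,0,1]},{"dp": [0,0,0],"delta_rot": [0,0,0.6]}]}}

```text
t: 16.65
position: [0.4858, -0.1387, 0.1968]
ee_rot: [[1.0, -0.008, -0.0], [-0.008, -1.0, 0.0], [-0.0, -0.0, -1.0]]
contact_force: [-0.2, 0.4, 0.5]
grip_width: 0.055
grip_force: 0.0
```

```bash
cat >> h.py <<'E'
def cones():
    for n in("top","scene"):
        im=manip.get_image(n)
        for c,s in blobs(brown(im),30):
            if s[4]<200 and c[1]>170: print(n,"cone",c,s[4],ray(n,c,.013).round(4))
        cv2.imwrite(f"pics/now_{n}.png",im[:,:,::-1])
E
python3 - <<'E'
from h import *
o=manip.observe();print(o["t"],o["position"],o["ee_rot"][:,0],o["grip_width"])
cones();print("mortar",ray("top",(352,155),.09))
go([.599,-.192,.1],0)
E
```

```text
16.65 [ 0.4857876  -0.13872636  0.19684108] [ 9.99969141e-01 -7.85410281e-03 -1.71491569e-04] 0.05502144541072552
top cone [479.5 262.4] 99 [ 0.5637 -0.4061  0.013 ]
top cone [487.  327.6] 106 [ 0.4301 -0.4115  0.013 ]
scene cone [168.7 243.9] 110 [ 0.4327 -0.4115  0.013 ]
scene cone [169.6 281. ] 130 [ 0.5667 -0.406   0.013 ]
scene cone [268.5 280.7] 127 [ 0.6005 -0.1927  0.013 ]
mortar [ 0.77603095 -0.14183996  0.09      ]
 rz -0.04 dp [2.831 1.332 2.421]
```

View pics/now_scene.png

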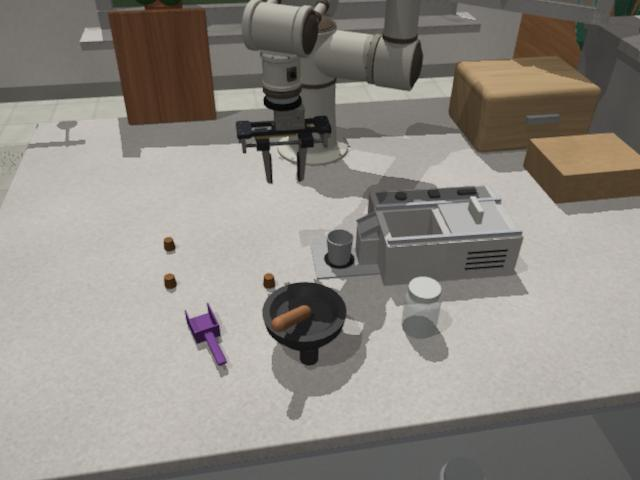

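The cup stands upright centred on the pad at (340,248), and the cones are unmoved. First is the cone nearest the mortar.

Emit:
{"name": "move_arm", "arguments": {"series": [{"dp": [0.7,0.33,0],"delta_rot": [0,0,0]},{"dp": [0.8,0.4,0],"delta_rot": [0,0,0]},{"dp": [0.8,0.4,0],"delta_rot": [0,0,0]},{"dp": [0.53,0.2,0.5],"delta_rot": [0,0,0]},{"dp": [0,0,0.9],"delta_rot": [0,0,0]},{"dp": [0,0,0.9],"delta_rot": [0,0,0]},{"dp": [0,0,0],"delta_rot": [0,0,0]},{"dp": [0,0,0],"delta_rot": [0,0,0]}]}}

```text
t: 17.55
position: [0.5986, -0.1923, 0.1051]
ee_rot: [[1.0, -0.003, -0.001], [-0.003, -1.0, 0.001], [-0.001, -0.001, -1.0]]
contact_force: [-0.2, 1.2, 1.2]
grip_width: 0.0555
grip_force: 0.0
```

```bash
python3 - <<'E'
from h import *
go([.599,-.192,.005],0)
E
```

```text
rz -0.03 dp [ 0.01  -0.008  2.503]
```

Emit:
{"name": "move_arm", "arguments": {"series": [{"dp": [0,0,0.7],"delta_rot": [0,0,0]},{"dp": [0,0,0.7],"delta_rot": [0,0,0]},{"dp": [0,0,0.6],"delta_rot": [0,0,0]},{"dp": [0,0,0.35],"delta_rot": [0,0,0]},{"dp": [0,0,0.13],"delta_rot": [0,0,0]},{"dp": [0,0,0],"delta_rot": [0,0,0]}]}}

```text
t: 18.15
position: [0.5996, -0.1929, 0.0069]
ee_rot: [[1.0, -0.004, 0.001], [-0.004, -1.0, -0.001], [0.001, 0.001, -1.0]]
contact_force: [0.3, 0.0, 0.2]
grip_width: 0.0551
grip_force: 0.0
```

Emit:
{"name": "move_arm", "arguments": {"series": [{"dp": [0,0,0],"delta_rot": [0,0,0]},{"dp": [0,0,0],"delta_rot": [0,0,0]},{"dp": [0,0,0],"delta_rot": [0,0,0]},{"dp": [0,0,0],"delta_rot": [0,0,0]},{"dp": [0,0,-0.4],"delta_rot": [0,0,0]},{"dp": [0,0,-0.8],"delta_rot": [0,0,0]}], "grip": 0, "newtons": 12}}

```text
t: 18.75
position: [0.5966, -0.1913, 0.0523]
ee_rot: [[1.0, -0.004, -0.005], [-0.004, -1.0, 0.003], [-0.005, -0.003, -1.0]]
contact_force: [-1.1, 0.0, -0.3]
grip_width: 0.0252
grip_force: 11.9
```

Emit:
{"name": "move_arm", "arguments": {"series": [{"dp": [0,0,-0.9],"delta_rot": [0,0,0]},{"dp": [0,0,-0.9],"delta_rot": [0,0,0]},{"dp": [0,0,-0.9],"delta_rot": [0,0,0]},{"dp": [0,0,-0.9],"delta_rot": [0,0,0]},{"dp": [0,0,-0.4],"delta_rot": [0,0,0.4]},{"dp": [0,0,0],"delta_rot": [0,0,0]}]}}

```text
t: 19.35
position: [0.6007, -0.1934, 0.2188]
ee_rot: [[0.999, -0.046, 0.007], [-0.046, -0.999, -0.004], [0.007, 0.003, -1.0]]
contact_force: [-0.5, -0.4, -0.0]
grip_width: 0.0249
grip_force: 11.9
```

```bash
python3 - <<'E'
from h import *
go([.569,.1325,.21],-2.5)
E
```

```text
rz -0.03 dp [-1.146 -8.105  0.221]
```

Emit:
{"name": "move_arm", "arguments": {"series": [{"dp": [-0.11,-0.7,0],"delta_rot": [0,0,0]},{"dp": [-0.11,-0.9,0],"delta_rot": [0,0,0]},{"dp": [-0.11,-0.9,0],"delta_rot": [0,0,0]},{"dp": [-0.12,-0.9,0],"delta_rot": [0,0,0]},{"dp": [-0.12,-0.9,0],"delta_rot": [0,0,0]},{"dp": [-0.12,-0.9,0],"delta_rot": [0,0,0]},{"dp": [-0.12,-0.9,0],"delta_rot": [0,0,0]},{"dp": [-0.12,-0.9,0],"delta_rot": [0,0,0]}]}}

```text
t: 20.15
position: [0.5733, 0.0904, 0.2125]
ee_rot: [[0.999, -0.045, -0.002], [-0.045, -0.999, 0.0], [-0.002, -0.0, -1.0]]
contact_force: [0.4, -0.6, -0.7]
grip_width: 0.0249
grip_force: 11.9
```

Emit:
{"name": "move_arm", "arguments": {"series": [{"dp": [-0.12,-0.8,0],"delta_rot": [0,0,0]},{"dp": [-0.1,-0.3,0],"delta_rot": [0,0,0]},{"dp": [0,0,0.5],"delta_rot": [0,0,0]},{"dp": [0,0,0.8],"delta_rot": [0,0,0]},{"dp": [0,0,0.8],"delta_rot": [0,0,0]},{"dp": [0,0,0.7],"delta_rot": [0,0,0]},{"dp": [0,0,0.4],"delta_rot": [0,0,0]},{"dp": [0,0,0],"delta_rot": [0,0,0]}]}}

```text
t: 20.95
position: [0.5654, 0.1327, 0.0828]
ee_rot: [[0.999, -0.046, -0.006], [-0.046, -0.999, -0.0], [-0.006, 0.001, -1.0]]
contact_force: [-0.6, -0.2, 0.3]
grip_width: 0.0248
grip_force: 11.9
```

Emit:
{"name": "move_arm", "arguments": {"series": [{"dp": [0,0,0],"delta_rot": [0,0,0]},{"dp": [0,0,0],"delta_rot": [0,0,0]},{"dp": [0,0,0],"delta_rot": [0,0,0]},{"dp": [0,0,-0.5],"delta_rot": [0,0,0]},{"dp": [0,0,-0.8],"delta_rot": [0,0,0]},{"dp": [0,0,-0.8],"delta_rot": [0,0,0]},{"dp": [0,0,-0.8],"delta_rot": [0,0,0]},{"dp": [0,0,-0.5],"delta_rot": [0,0,0]}], "grip": 0.5}}

```text
t: 21.75
position: [0.5693, 0.1334, 0.2261]
ee_rot: [[0.999, -0.046, 0.006], [-0.046, -0.999, 0.0], [0.006, -0.0, -1.0]]
contact_force: [-0.5, 0.3, -0.2]
grip_width: 0.046
grip_force: 0.0
```

```bash
python3 - <<'E'
from h import *
o=manip.observe();print(o["t"],o["position"]);cones()
go([.565,-.406,.215],-2.5)
E
```

```text
21.75 [0.56930468 0.13339473 0.22609687]
top cone [479.6 262.4] 97 [ 0.5637 -0.4063  0.013 ]
top cone [218.4 268.2] 30 [0.5644 0.1348 0.013 ]
top cone [487.1 327.6] 104 [ 0.4301 -0.4117  0.013 ]
scene cone [168.8 243.9] 111 [ 0.4327 -0.4112  0.013 ]
scene cone [169.6 281. ] 129 [ 0.5667 -0.406   0.013 ]
 rz -0.02 dp [ 0.452 13.479  0.295]
```

Emit:
{"name": "move_arm", "arguments": {"series": [{"dp": [0.03,0.7,0],"delta_rot": [0,0,0]},{"dp": [0.03,0.9,0],"delta_rot": [0,0,0]},{"dp": [0.03,0.9,0],"delta_rot": [0,0,0]},{"dp": [0.03,0.9,0],"delta_rot": [0,0,0]},{"dp": [0.03,0.9,0],"delta_rot": [0,0,0]},{"dp": [0.03,0.9,0],"delta_rot": [0,0,0]},{"dp": [0.03,0.9,0],"delta_rot": [0,0,0]},{"dp": [0.03,0.9,0],"delta_rot": [0,0,0]}], "grip": 0.6}}

```text
t: 22.65
position: [0.5638, -0.1481, 0.2205]
ee_rot: [[0.999, -0.046, -0.001], [-0.046, -0.999, 0.001], [-0.001, -0.001, -1.0]]
contact_force: [0.4, 0.2, -0.1]
grip_width: 0.0552
grip_force: 0.0
```

Emit:
{"name": "move_arm", "arguments": {"series": [{"dp": [0.03,0.9,0],"delta_rot": [0,0,0]},{"dp": [0.03,0.9,0],"delta_rot": [0,0,0]},{"dp": [0.03,0.9,0],"delta_rot": [0,0,0]},{"dp": [0.03,0.9,0],"delta_rot": [0,0,0]},{"dp": [0.03,0.9,0],"delta_rot": [0,0,0]},{"dp": [0.03,0.9,0],"delta_rot": [0,0,0]},{"dp": [0.03,0.98,0],"delta_rot": [0,0,0]},{"dp": [0,0,0.5],"delta_rot": [0,0,0]}]}}

```text
t: 23.45
position: [0.5607, -0.4079, 0.203]
ee_rot: [[0.999, -0.051, 0.003], [-0.051, -0.999, -0.005], [0.003, 0.005, -1.0]]
contact_force: [-1.1, 0.9, -0.3]
grip_width: 0.0553
grip_force: 0.0
```

Emit:
{"name": "move_arm", "arguments": {"series": [{"dp": [0,0,0.9],"delta_rot": [0,0,0]},{"dp": [0,0,0.9],"delta_rot": [0,0,0]},{"dp": [0,0,0.5],"delta_rot": [0,0,0]},{"dp": [0,0,0],"delta_rot": [0,0,0]},{"dp": [0,0,0],"delta_rot": [0,0,0]}]}}

```text
t: 23.95
position: [0.5609, -0.4019, 0.1094]
ee_rot: [[0.999, -0.046, -0.001], [-0.046, -0.999, 0.001], [-0.001, -0.001, -1.0]]
contact_force: [0.2, 0.5, 0.5]
grip_width: 0.0552
grip_force: 0.0
```

```bash
python3 - <<'E'
from h import *
o=manip.observe();print(o["t"],o["position"]);cones()
go([.565,-.406,.006],-2.5)
E
```

```text
23.95 [ 0.5608993  -0.40194292  0.10942291]
top cone [216.7 265.4] 100 [0.5702 0.1383 0.013 ]
scene cone [543.9 175.5] 71 [0.2828 0.617  0.013 ]
scene cone [168.8 243.9] 111 [ 0.4327 -0.4112  0.013 ]
scene cone [169.6 280.9] 128 [ 0.5663 -0.406   0.013 ]
 rz -0.02 dp [0.078 0.072 2.645]
```

Emit:
{"name": "move_arm", "arguments": {"series": [{"dp": [0.09,0.08,0.5],"delta_rot": [0,0,0]},{"dp": [0,0,0.7],"delta_rot": [0,0,0]},{"dp": [0,0,0.7],"delta_rot": [0,0,0]},{"dp": [0,0,0.5],"delta_rot": [0,0,0]},{"dp": [0,0,0.24],"delta_rot": [0,0,0]},{"dp": [0,0,0],"delta_rot": [0,0,0]}]}}

```text
t: 24.65
position: [0.5645, -0.4054, 0.004]
ee_rot: [[0.999, -0.046, -0.0], [-0.046, -0.999, 0.0], [-0.0, -0.0, -1.0]]
contact_force: [-0.4, 0.1, -1.3]
grip_width: 0.0553
grip_force: 0.0
```

Emit:
{"name": "move_arm", "arguments": {"series": [{"dp": [0,0,0],"delta_rot": [0,0,0]},{"dp": [0,0,0],"delta_rot": [0,0,0]},{"dp": [0,0,0],"delta_rot": [0,0,0]},{"dp": [0,0,0],"delta_rot": [0,0,0]},{"dp": [0,0,-0.4],"delta_rot": [0,0,0]},{"dp": [0,0,-0.8],"delta_rot": [0,0,0]}], "grip": 0}}

```text
t: 25.25
position: [0.5628, -0.4037, 0.0504]
ee_rot: [[0.999, -0.046, -0.004], [-0.046, -0.999, 0.004], [-0.005, -0.004, -1.0]]
contact_force: [0.5, 0.6, 0.2]
grip_width: 0.0252
grip_force: 11.9
```

Emit:
{"name": "move_arm", "arguments": {"series": [{"dp": [0,0,-0.9],"delta_rot": [0,0,0]},{"dp": [0,0,-0.9],"delta_rot": [0,0,0]},{"dp": [0,0,-0.9],"delta_rot": [0,0,0]},{"dp": [0,0,-0.9],"delta_rot": [0,0,0]},{"dp": [0,0,-0.4],"delta_rot": [0,0,0]},{"dp": [0,0,0],"delta_rot": [0,0,0]}]}}

```text
t: 25.85
position: [0.5658, -0.4067, 0.2163]
ee_rot: [[0.999, -0.046, 0.005], [-0.046, -0.999, -0.005], [0.005, 0.005, -1.0]]
contact_force: [0.1, 0.0, 0.1]
grip_width: 0.0253
grip_force: 11.9
```

```bash
python3 - <<'E'
from h import *
o=manip.observe();print(o["t"],o["position"])
go([.569,.1325,.215],-2.5)
E
```

```text
25.85 [ 0.5658055  -0.40670376  0.21632784]
 rz -0.02 dp [ -0.508 -13.471   0.033]
```

Emit:
{"name": "move_arm", "arguments": {"series": [{"dp": [0,-0.7,0],"delta_rot": [0,0,0]},{"dp": [0,-0.9,0],"delta_rot": [0,0,0]},{"dp": [0,-0.9,0],"delta_rot": [0,0,0]},{"dp": [0,-0.9,0],"delta_rot": [0,0,0]},{"dp": [0,-0.9,0],"delta_rot": [0,0,0]},{"dp": [0,-0.9,0],"delta_rot": [0,0,0]},{"dp": [0,-0.9,0],"delta_rot": [0,0,0]},{"dp": [0,-0.9,0],"delta_rot": [0,0,0]}]}}

```text
t: 26.65
position: [0.576, -0.1238, 0.2094]
ee_rot: [[0.999, -0.046, -0.004], [-0.046, -0.999, 0.002], [-0.004, -0.002, -1.0]]
contact_force: [0.5, -0.4, -0.2]
grip_width: 0.0255
grip_force: 11.9
```

Emit:
{"name": "move_arm", "arguments": {"series": [{"dp": [0,-0.9,0],"delta_rot": [0,0,0]},{"dp": [0,-0.9,0],"delta_rot": [0,0,0]},{"dp": [0,-0.9,0],"delta_rot": [0,0,0]},{"dp": [0,-0.9,0],"delta_rot": [0,0,0]},{"dp": [0,-0.9,0],"delta_rot": [0,0,0]},{"dp": [0,-0.9,0],"delta_rot": [0,0,0]},{"dp": [0,-0.85,0],"delta_rot": [0,0,0]},{"dp": [0,0,0],"delta_rot": [0,0,0]}]}}

```text
t: 27.45
position: [0.5872, 0.1276, 0.2094]
ee_rot: [[0.999, -0.042, -0.005], [-0.042, -0.999, 0.001], [-0.005, -0.001, -1.0]]
contact_force: [0.7, -0.6, -0.2]
grip_width: 0.0253
grip_force: 11.9
```

```bash
python3 - <<'E'
from h import *
o=manip.observe();print(o["t"],o["position"],o["grip_width"])
go([.588,.1325,.085],-2.5)
E
```

```text
27.45 [0.58722695 0.12764115 0.20938609] 0.025344980144737912
 rz 0.02 dp [ 0.014 -0.122  3.11 ]
```

Emit:
{"name": "move_arm", "arguments": {"series": [{"dp": [0,-0.05,0.5],"delta_rot": [0,0,0]},{"dp": [0,0,0.8],"delta_rot": [0,0,0]},{"dp": [0,0,0.8],"delta_rot": [0,0,0]},{"dp": [0,0,0.7],"delta_rot": [0,0,0]},{"dp": [0,0,0.3],"delta_rot": [0,0,0]},{"dp": [0,0,0],"delta_rot": [0,0,0]}]}}

```text
t: 28.05
position: [0.5867, 0.1252, 0.085]
ee_rot: [[0.999, -0.047, -0.006], [-0.047, -0.999, -0.0], [-0.006, 0.001, -1.0]]
contact_force: [0.4, -1.3, -0.3]
grip_width: 0.0251
grip_force: 11.9
```

Emit:
{"name": "move_arm", "arguments": {"series": [{"dp": [0,0,0],"delta_rot": [0,0,0]},{"dp": [0,0,0],"delta_rot": [0,0,0]},{"dp": [0,0,0],"delta_rot": [0,0,0]},{"dp": [0,0,-0.5],"delta_rot": [0,0,0]},{"dp": [0,0,-0.8],"delta_rot": [0,0,0]},{"dp": [0,0,-0.8],"delta_rot": [0,0,0]},{"dp": [0,0,-0.8],"delta_rot": [0,0,0]},{"dp": [0,0,-0.5],"delta_rot": [0,0,0]}], "grip": 0.5}}

```text
t: 28.85
position: [0.5906, 0.126, 0.2285]
ee_rot: [[0.999, -0.046, 0.006], [-0.046, -0.999, 0.0], [0.006, -0.0, -1.0]]
contact_force: [0.8, 0.2, -0.2]
grip_width: 0.0461
grip_force: 0.0
```

```bash
python3 - <<'E'
from h import *
o=manip.observe();print(o["t"],o["position"]);cones()
go([.4315,-.4115,.215],-2.5)
E
```

```text
28.85 [0.5905601  0.1259988  0.22853521]
top cone [216.6 265.3] 102 [0.5705 0.1385 0.013 ]
top cone [487.1 327.7] 103 [ 0.4299 -0.4117  0.013 ]
scene cone [168.8 243.9] 111 [ 0.4327 -0.4112  0.013 ]
 rz -0.02 dp [-3.415 13.6    0.357]
```

Emit:
{"name": "move_arm", "arguments": {"series": [{"dp": [-0.21,0.7,0],"delta_rot": [0,0,0]},{"dp": [-0.21,0.85,0],"delta_rot": [0,0,0]},{"dp": [-0.21,0.85,0],"delta_rot": [0,0,0]},{"dp": [-0.21,0.85,0],"delta_rot": [0,0,0]},{"dp": [-0.21,0.85,0],"delta_rot": [0,0,0]},{"dp": [-0.21,0.85,0],"delta_rot": [0,0,0]},{"dp": [-0.21,0.85,0],"delta_rot": [0,0,0]},{"dp": [-0.21,0.85,0],"delta_rot": [0,0,0]}], "grip": 0.6}}

```text
t: 29.75
position: [0.5086, -0.1377, 0.223]
ee_rot: [[0.999, -0.046, -0.001], [-0.046, -0.999, 0.001], [-0.001, -0.001, -1.0]]
contact_force: [-0.1, 1.2, -0.0]
grip_width: 0.0552
grip_force: 0.0
```

Emit:
{"name": "move_arm", "arguments": {"series": [{"dp": [-0.21,0.85,0],"delta_rot": [0,0,0]},{"dp": [-0.21,0.85,0],"delta_rot": [0,0,0]},{"dp": [-0.21,0.85,0],"delta_rot": [0,0,0]},{"dp": [-0.21,0.85,0],"delta_rot": [0,0,0]},{"dp": [-0.21,0.85,0],"delta_rot": [0,0,0]},{"dp": [-0.21,0.85,0],"delta_rot": [0,0,0]},{"dp": [-0.21,0.85,0],"delta_rot": [0,0,0]},{"dp": [-0.21,0.95,0.3],"delta_rot": [0,0,0]}]}}

```text
t: 30.55
position: [0.4297, -0.4109, 0.2126]
ee_rot: [[0.999, -0.046, 0.001], [-0.046, -0.999, -0.002], [0.001, 0.002, -1.0]]
contact_force: [0.8, 0.2, 1.0]
grip_width: 0.0551
grip_force: 0.0
```

Emit:
{"name": "move_arm", "arguments": {"series": [{"dp": [0,0,0.9],"delta_rot": [0,0,0]},{"dp": [0,0,0.9],"delta_rot": [0,0,0]},{"dp": [0,0,0.5],"delta_rot": [0,0,0]},{"dp": [0,0,0],"delta_rot": [0,0,0]},{"dp": [0,0,0],"delta_rot": [0,0,0]}]}}

```text
t: 31.05
position: [0.4297, -0.409, 0.12]
ee_rot: [[0.999, -0.046, -0.0], [-0.046, -0.999, 0.001], [-0.001, -0.001, -1.0]]
contact_force: [0.7, -0.6, 0.6]
grip_width: 0.055
grip_force: 0.0
```

```bash
python3 - <<'E'
from h import *
o=manip.observe();print(o["t"],o["position"]);cones()
go([.4315,-.4115,.006],-2.5)
E
```

```text
31.05 [ 0.42967661 -0.40904555  0.11995588]
top cone [231.1 244.7] 129 [0.6126 0.1087 0.013 ]
top cone [216.7 265.3] 100 [0.5705 0.1383 0.013 ]
scene cone [542.4 170.9] 121 [0.2587 0.6244 0.013 ]
scene cone [168.8 243.9] 111 [ 0.4327 -0.4112  0.013 ]
 rz -0.02 dp [0.026 0.033 2.897]
```

View pics/now_top.png

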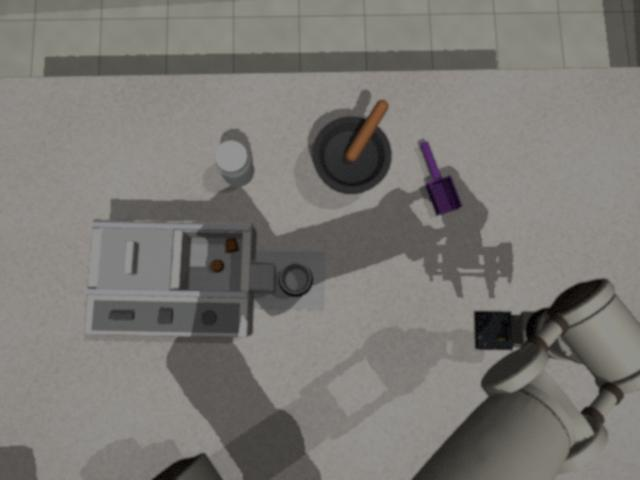

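Two cones are in the hopper, at (217,265) and (231,245), and the cup is on the pad at (295,280). Now the third cone.

Emit:
{"name": "move_arm", "arguments": {"series": [{"dp": [0.03,0.03,0.5],"delta_rot": [0,0,0]},{"dp": [0,0,0.8],"delta_rot": [0,0,0]},{"dp": [0,0,0.8],"delta_rot": [0,0,0]},{"dp": [0,0,0.5],"delta_rot": [0,0,0]},{"dp": [0,0,0.27],"delta_rot": [0,0,0]},{"dp": [0,0,0],"delta_rot": [0,0,0]}]}}

```text
t: 31.75
position: [0.4309, -0.4104, 0.0051]
ee_rot: [[0.999, -0.046, -0.0], [-0.046, -0.999, 0.001], [-0.0, -0.001, -1.0]]
contact_force: [-0.4, 0.5, 0.9]
grip_width: 0.0551
grip_force: 0.0
```

Emit:
{"name": "move_arm", "arguments": {"series": [{"dp": [0,0,0],"delta_rot": [0,0,0]},{"dp": [0,0,0],"delta_rot": [0,0,0]},{"dp": [0,0,0],"delta_rot": [0,0,0]},{"dp": [0,0,0],"delta_rot": [0,0,0]},{"dp": [0,0,-0.4],"delta_rot": [0,0,0]},{"dp": [0,0,-0.8],"delta_rot": [0,0,0]}], "grip": 0}}

```text
t: 32.35
position: [0.4296, -0.4086, 0.0522]
ee_rot: [[0.999, -0.046, -0.003], [-0.046, -0.999, 0.005], [-0.003, -0.005, -1.0]]
contact_force: [-0.4, -0.5, 0.1]
grip_width: 0.0251
grip_force: 11.9
```

Emit:
{"name": "move_arm", "arguments": {"series": [{"dp": [0,0,-0.9],"delta_rot": [0,0,0]},{"dp": [0,0,-0.9],"delta_rot": [0,0,0]},{"dp": [0,0,-0.9],"delta_rot": [0,0,0]},{"dp": [0,0,-0.9],"delta_rot": [0,0,0]},{"dp": [0,0,-0.4],"delta_rot": [0,0,0]},{"dp": [0,0,0],"delta_rot": [0,0,0]}]}}

```text
t: 32.95
position: [0.4322, -0.4121, 0.2183]
ee_rot: [[0.999, -0.046, 0.004], [-0.046, -0.999, -0.006], [0.005, 0.006, -1.0]]
contact_force: [-0.2, -0.7, -0.4]
grip_width: 0.0251
grip_force: 11.9
```

```bash
python3 - <<'E'
from h import *
o=manip.observe();print(o["t"],o["position"])
go([.56,.135,.215],-2.5)
E
```

```text
32.95 [ 0.43217429 -0.41214014  0.21825481]
 rz -0.02 dp [  2.596 -13.805   0.081]
```

Emit:
{"name": "move_arm", "arguments": {"series": [{"dp": [0.14,-0.75,0],"delta_rot": [0,0,0]},{"dp": [0.14,-0.88,0],"delta_rot": [0,0,0]},{"dp": [0.14,-0.88,0],"delta_rot": [0,0,0]},{"dp": [0.14,-0.88,0],"delta_rot": [0,0,0]},{"dp": [0.14,-0.88,0],"delta_rot": [0,0,0]},{"dp": [0.14,-0.88,0],"delta_rot": [0,0,0]},{"dp": [0.14,-0.88,0],"delta_rot": [0,0,0]},{"dp": [0.14,-0.88,0],"delta_rot": [0,0,0]}]}}

```text
t: 33.75
position: [0.4877, -0.1346, 0.2122]
ee_rot: [[0.999, -0.046, -0.002], [-0.046, -0.999, 0.001], [-0.002, -0.001, -1.0]]
contact_force: [0.4, -0.5, -0.4]
grip_width: 0.0249
grip_force: 11.9
```

Emit:
{"name": "move_arm", "arguments": {"series": [{"dp": [0.14,-0.88,0],"delta_rot": [0,0,0]},{"dp": [0.14,-0.88,0],"delta_rot": [0,0,0]},{"dp": [0.14,-0.88,0],"delta_rot": [0,0,0]},{"dp": [0.14,-0.88,0],"delta_rot": [0,0,0]},{"dp": [0.14,-0.88,0],"delta_rot": [0,0,0]},{"dp": [0.14,-0.88,0],"delta_rot": [0,0,0]},{"dp": [0.14,-0.88,0],"delta_rot": [0,0,0]},{"dp": [0,0,0],"delta_rot": [0,0,0]}]}}

```text
t: 34.55
position: [0.5382, 0.1113, 0.2121]
ee_rot: [[0.999, -0.042, -0.002], [-0.042, -0.999, 0.001], [-0.002, -0.001, -1.0]]
contact_force: [-0.1, 0.1, -0.4]
grip_width: 0.0249
grip_force: 11.9
```

```bash
python3 - <<'E'
from h import *
o=manip.observe();print(o["t"],o["position"],o["grip_width"])
go([.55,.145,.09],-2.5)
E
```

```text
34.55 [0.53817903 0.11133041 0.21212219] 0.02490409276679331
 rz 0.02 dp [ 0.259 -0.854  3.053]
```

Emit:
{"name": "move_arm", "arguments": {"series": [{"dp": [0.26,-0.75,0],"delta_rot": [0,0,0]},{"dp": [0,0,0.3],"delta_rot": [0,0,0]},{"dp": [0,0,0.8],"delta_rot": [0,0,0]},{"dp": [0,0,0.8],"delta_rot": [0,0,0]},{"dp": [0,0,0.7],"delta_rot": [0,0,0]},{"dp": [0,0,0.4],"delta_rot": [0,0,0]},{"dp": [0,0,0],"delta_rot": [0,0,0]}]}}

```text
t: 35.25
position: [0.5472, 0.1359, 0.0893]
ee_rot: [[0.999, -0.047, -0.008], [-0.047, -0.999, -0.001], [-0.008, 0.001, -1.0]]
contact_force: [0.2, 0.3, -0.7]
grip_width: 0.025
grip_force: 11.9
```

Emit:
{"name": "move_arm", "arguments": {"series": [{"dp": [0,0,0],"delta_rot": [0,0,0]},{"dp": [0,0,0],"delta_rot": [0,0,0]},{"dp": [0,0,0],"delta_rot": [0,0,0]},{"dp": [0,0,-0.5],"delta_rot": [0,0,0]},{"dp": [0,0,-0.8],"delta_rot": [0,0,0]},{"dp": [0,0,-0.8],"delta_rot": [0,0,0]},{"dp": [0,0,-0.8],"delta_rot": [0,0,0]},{"dp": [0,0,-0.7],"delta_rot": [0,0,0]}], "grip": 0.5}}

```text
t: 36.05
position: [0.5514, 0.1373, 0.2404]
ee_rot: [[0.999, -0.046, 0.003], [-0.046, -0.999, 0.0], [0.003, -0.0, -1.0]]
contact_force: [-0.7, -1.0, -0.8]
grip_width: 0.046
grip_force: 0.0
```

```bash
python3 - <<'E'
from h import *
o=manip.observe();print(o["t"],o["position"])
go([.5745,.271,.24],-2.5)
E
```

```text
36.05 [0.55140053 0.13731278 0.24039873]
 rz -0.02 dp [ 0.431 -3.364  0.01 ]
```

Emit:
{"name": "move_arm", "arguments": {"series": [{"dp": [0.1,-0.7,0],"delta_rot": [0,0,0]},{"dp": [0.1,-0.9,0],"delta_rot": [0,0,0]},{"dp": [0.1,-0.9,0],"delta_rot": [0,0,0]},{"dp": [0.13,-0.8,0],"delta_rot": [0,0,0]},{"dp": [0,0,0],"delta_rot": [0,0,0]},{"dp": [0,0,0],"delta_rot": [0,0,0]}], "grip": 0.6, "newtons": 15}}

```text
t: 36.65
position: [0.5742, 0.2685, 0.2379]
ee_rot: [[0.999, -0.045, 0.001], [-0.045, -0.999, -0.0], [0.001, 0.0, -1.0]]
contact_force: [-0.4, -0.3, 0.4]
grip_width: 0.0549
grip_force: 0.0
```

```bash
python3 - <<'E'
from h import *
o=manip.observe();print(o["t"],o["position"]);cones()
go([.5745,.271,.1295],-2.5)
a=cv2.imread("pics/now_top.png");b=cv2.imread("pics/now_scene.png")
cv2.imwrite("pics/c5.png",np.hstack([cv2.resize(a[180:360,60:560],None,fx=.8,fy=.8),cv2.resize(b[180:324,120:520],None,fx=1,fy=1)]))
E
```

```text
36.65 [0.5741698  0.26845885 0.2379197 ]
top cone [231.4 244.8] 126 [0.6124 0.1081 0.013 ]
top cone [216.6 265.4] 113 [0.5703 0.1385 0.013 ]
top cone [214.  280.1] 120 [0.5401 0.1437 0.013 ]
 rz -0.03 dp [ 0.003 -0.092  2.709]
```

View pics/c5.png

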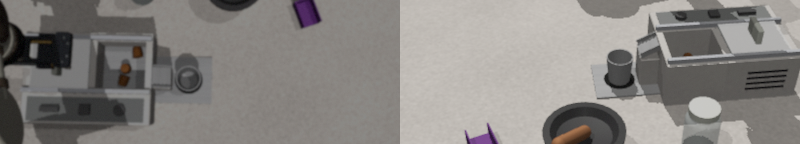

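All three cones are in the hopper, at (231,245), (217,265) and (214,280) in the top view. The worktop is clear and the cup stands on the pad, so next I shut the guard.

Emit:
{"name": "move_arm", "arguments": {"series": [{"dp": [0,-0.08,0.5],"delta_rot": [0,0,0]},{"dp": [0,0,0.8],"delta_rot": [0,0,0]},{"dp": [0,0,0.8],"delta_rot": [0,0,0]},{"dp": [0,0,0.4],"delta_rot": [0,0,0]},{"dp": [0,0,0.18],"delta_rot": [0,0,0]},{"dp": [0,0,0],"delta_rot": [0,0,0]},{"dp": [0,0,0],"delta_rot": [0,0,0]}]}}

```text
t: 37.45
position: [0.5754, 0.2716, 0.132]
ee_rot: [[0.999, -0.047, 0.003], [-0.047, -0.999, 0.001], [0.003, -0.001, -1.0]]
contact_force: [-0.3, -0.3, -0.5]
grip_width: 0.0551
grip_force: 0.0
```

Emit:
{"name": "move_arm", "arguments": {"series": [{"dp": [0,0,0],"delta_rot": [0,0,0]},{"dp": [0,0,0],"delta_rot": [0,0,0]},{"dp": [0,0,0],"delta_rot": [0,0,0]},{"dp": [0,0,0],"delta_rot": [0,0,0]},{"dp": [0,0,0],"delta_rot": [0,0,0]}], "grip": 0}}

```text
t: 37.95
position: [0.5743, 0.2716, 0.1303]
ee_rot: [[0.999, -0.046, 0.0], [-0.046, -0.999, 0.0], [0.0, -0.0, -1.0]]
contact_force: [0.5, 0.4, 0.3]
grip_width: 0.0173
grip_force: 0.0
```

Emit:
{"name": "move_arm", "arguments": {"series": [{"dp": [0,0.3,0],"delta_rot": [0,0,0]},{"dp": [0,0.5,0],"delta_rot": [0,0,0]},{"dp": [0,0.5,0],"delta_rot": [0,0,0]},{"dp": [0,0.5,0],"delta_rot": [0,0,0]},{"dp": [0,0.5,0],"delta_rot": [0,0,0]},{"dp": [0,0.5,0],"delta_rot": [0,0,0]},{"dp": [0,0.4,0],"delta_rot": [0,0,0]},{"dp": [0,0.2,0],"delta_rot": [0,0,0]}]}}

```text
t: 38.75
position: [0.568, 0.1342, 0.1303]
ee_rot: [[0.999, -0.047, 0.0], [-0.047, -0.999, 0.0], [0.0, -0.0, -1.0]]
contact_force: [0.7, 1.0, 0.3]
grip_width: 0.014
grip_force: 15.0
```

Emit:
{"name": "move_arm", "arguments": {"series": [{"dp": [0,0.05,0],"delta_rot": [0,0,0]},{"dp": [0,0,0],"delta_rot": [0,0,0]},{"dp": [0,0,0],"delta_rot": [0,0,0]}]}}

```text
t: 39.05
position: [0.5679, 0.1337, 0.1303]
ee_rot: [[0.999, -0.046, 0.0], [-0.046, -0.999, -0.001], [0.0, 0.001, -1.0]]
contact_force: [0.6, -1.3, 0.4]
grip_width: 0.0135
grip_force: 15.0
```

Near the stop, so I push on until the force rises.

Emit:
{"name": "move_arm", "arguments": {"series": [{"dp": [0,0.04,0],"delta_rot": [0,0,0]},{"dp": [0,0.04,0],"delta_rot": [0,0,0]},{"dp": [0,0,0],"delta_rot": [0,0,0]},{"dp": [0,0,0],"delta_rot": [0,0,0]}]}}

```text
t: 39.45
position: [0.5679, 0.1326, 0.1303]
ee_rot: [[0.999, -0.046, 0.001], [-0.046, -0.999, 0.003], [0.001, -0.003, -1.0]]
contact_force: [0.7, 6.5, -0.4]
grip_width: 0.0136
grip_force: 15.0
```

Emit:
{"name": "move_arm", "arguments": {"series": [{"dp": [0,0.04,0],"delta_rot": [0,0,0]},{"dp": [0,0,0],"delta_rot": [0,0,0]},{"dp": [0,0,0],"delta_rot": [0,0,0]}]}}

```text
t: 39.75
position: [0.5679, 0.1325, 0.1303]
ee_rot: [[0.999, -0.045, 0.001], [-0.045, -0.999, 0.006], [0.001, -0.006, -1.0]]
contact_force: [2.2, 11.2, -1.1]
grip_width: 0.0138
grip_force: 15.0
```

Emit:
{"name": "move_arm", "arguments": {"series": [{"dp": [0,-0.08,0],"delta_rot": [0,0,0]},{"dp": [0,0,0],"delta_rot": [0,0,0]}]}}

```text
t: 39.95
position: [0.5679, 0.1327, 0.1303]
ee_rot: [[0.999, -0.045, 0.0], [-0.045, -0.999, 0.0], [0.0, -0.0, -1.0]]
contact_force: [0.8, 2.3, 1.0]
grip_width: 0.0137
grip_force: 15.0
```

Emit:
{"name": "move_arm", "arguments": {"series": [{"dp": [0,0,0],"delta_rot": [0,0,0]},{"dp": [0,0,0],"delta_rot": [0,0,0]},{"dp": [0,0,0],"delta_rot": [0,0,0]},{"dp": [0,0,-0.5],"delta_rot": [0,0,0]},{"dp": [0,0,-0.8],"delta_rot": [0,0,0]},{"dp": [0,0,-0.8],"delta_rot": [0,0,0]},{"dp": [0,0,-0.5],"delta_rot": [0,0,0]}], "grip": 0.5}}

```text
t: 40.65
position: [0.5686, 0.1319, 0.237]
ee_rot: [[0.999, -0.047, 0.003], [-0.047, -0.999, -0.0], [0.003, -0.0, -1.0]]
contact_force: [0.2, -0.6, 1.4]
grip_width: 0.0461
grip_force: 0.0
```

```bash
python3 - <<'E'
from h import *
o=manip.observe();print(o["t"],o["position"])
P=lambda x,y:(230+x/2.6,170+y/2.6)
for k in((445,66),(531,61),(615,56)):print(ray("scene",P(*k),.119))
go([.471,.2135,.17],-2.5)
E
```

```text
40.65 [0.56864546 0.13186876 0.23697714]
[0.47196877 0.13565697 0.119     ]
[0.47621492 0.21490763 0.119     ]
[0.48022852 0.2933236  0.119     ]
 rz -0.03 dp [-2.528 -1.932  1.674]
```

Emit:
{"name": "move_arm", "arguments": {"series": [{"dp": [-0.6,-0.45,0],"delta_rot": [0,0,0]},{"dp": [-0.7,-0.5,0],"delta_rot": [0,0,0]},{"dp": [-0.7,-0.5,0],"delta_rot": [0,0,0]},{"dp": [-0.48,-0.5,0],"delta_rot": [0,0,0]},{"dp": [0,0,0.7],"delta_rot": [0,0,0]},{"dp": [0,0,0.7],"delta_rot": [0,0,0]},{"dp": [0,0,0.3],"delta_rot": [0,0,0]},{"dp": [0,0,0],"delta_rot": [0,0,0]}], "grip": 0}}

```text
t: 41.45
position: [0.4709, 0.2141, 0.1643]
ee_rot: [[0.999, -0.047, -0.004], [-0.047, -0.999, -0.001], [-0.004, 0.001, -1.0]]
contact_force: [1.0, -0.7, 0.1]
grip_width: 0.0004
grip_force: 0.0
```

```bash
python3 - <<'E'
from h import *
o=manip.observe();print(o["t"],o["position"],o["grip_width"]);cones()
go([.473,.214,.124],-2.5)
a=cv2.imread("pics/now_top.png");b=cv2.imread("pics/now_scene.png")
cv2.imwrite("pics/c6.png",np.vstack([cv2.resize(a[190:350,60:360],(750,290)),cv2.resize(b[150:290,230:530],(750,290))]))
E
```

```text
41.45 [0.47092411 0.21410625 0.16429513] 0.0004403955850728219
 rz -0.03 dp [1.000e-03 1.200e-02 1.078e+00]
```

View pics/c6.png

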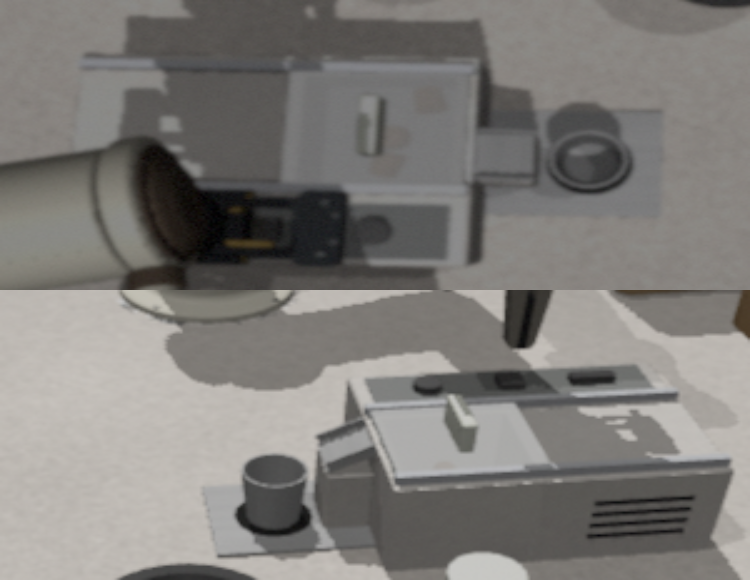

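The guard is shut with the cones under it, the cup is on the pad, and the fingertip is over the square key. Pressing the square key.

Emit:
{"name": "move_arm", "arguments": {"series": [{"dp": [0.03,0,0.5],"delta_rot": [0,0,0]},{"dp": [0,0,0.5],"delta_rot": [0,0,0]},{"dp": [0,0,0],"delta_rot": [0,0,0]},{"dp": [0,0,0.08],"delta_rot": [0,0,0]},{"dp": [0,0,0.08],"delta_rot": [0,0,0]},{"dp": [0,0,0],"delta_rot": [0,0,0]}]}}

```text
t: 42.15
position: [0.4741, 0.2146, 0.1206]
ee_rot: [[0.999, -0.046, 0.001], [-0.046, -0.999, 0.0], [0.001, -0.0, -1.0]]
contact_force: [0.8, -0.0, -0.8]
grip_width: 0.0001
grip_force: 0.0
```

Emit:
{"name": "move_arm", "arguments": {"series": [{"dp": [0,0,0.06],"delta_rot": [0,0,0]},{"dp": [0,0,0.05],"delta_rot": [0,0,0]},{"dp": [0,0,0],"delta_rot": [0,0,0]}]}}

```text
t: 42.45
position: [0.4742, 0.2147, 0.116]
ee_rot: [[0.999, -0.046, 0.002], [-0.046, -0.999, 0.0], [0.002, -0.0, -1.0]]
contact_force: [0.0, 0.7, 4.3]
grip_width: 0.0001
grip_force: 2.0
```

Emit:
{"name": "move_arm", "arguments": {"series": [{"dp": [0,0,0.07],"delta_rot": [0,0,0]},{"dp": [0,0,0.04],"delta_rot": [0,0,0]},{"dp": [0,0,0],"delta_rot": [0,0,0]},{"dp": [0,0,0],"delta_rot": [0,0,0]}]}}

```text
t: 42.85
position: [0.4744, 0.2147, 0.1141]
ee_rot: [[0.999, -0.046, 0.002], [-0.046, -0.999, -0.0], [0.002, -0.0, -1.0]]
contact_force: [-7.4, -2.1, 21.0]
grip_width: 0.0008
grip_force: 10.6
```

Fully down, with the stop at z .114. Lifting and moving to the bar key.

Emit:
{"name": "move_arm", "arguments": {"series": [{"dp": [0,0,-0.3],"delta_rot": [0,0,0]},{"dp": [0,0,-0.7],"delta_rot": [0,0,0]},{"dp": [0,0,-0.1],"delta_rot": [0,0,0]},{"dp": [0,-0.6,0],"delta_rot": [0,0,0]},{"dp": [0,-0.8,0],"delta_rot": [0,0,0]},{"dp": [0,-0.57,0],"delta_rot": [0,0,0]},{"dp": [0,0,0],"delta_rot": [0,0,0]},{"dp": [0,0,0],"delta_rot": [0,0,0]}]}}

```text
t: 43.65
position: [0.4765, 0.2929, 0.1537]
ee_rot: [[0.999, -0.045, -0.002], [-0.045, -0.999, -0.001], [-0.002, 0.001, -1.0]]
contact_force: [-1.5, -0.3, -0.2]
grip_width: 0.0005
grip_force: 0.0
```

```bash
python3 - <<'E'
from h import *
o=manip.observe();print(o["t"],o["position"])
go([.4765,.293,.122],-2.5)
E
```

```text
43.65 [0.47646448 0.29290775 0.15373056]
 rz -0.02 dp [ 0.001 -0.002  0.793]
```

Emit:
{"name": "move_arm", "arguments": {"series": [{"dp": [0,0,0.4],"delta_rot": [0,0,0]},{"dp": [0,0,0.35],"delta_rot": [0,0,0]},{"dp": [0,0,0.1],"delta_rot": [0,0,0]},{"dp": [0,0,0.1],"delta_rot": [0,0,0]},{"dp": [0,0,0.08],"delta_rot": [0,0,0]},{"dp": [0,0,0.04],"delta_rot": [0,0,0]},{"dp": [0,0,0],"delta_rot": [0,0,0]},{"dp": [0,0,0],"delta_rot": [0,0,0]}]}}

```text
t: 44.45
position: [0.4771, 0.2926, 0.1142]
ee_rot: [[0.999, -0.046, -0.0], [-0.046, -0.999, -0.002], [-0.0, 0.002, -1.0]]
contact_force: [-6.5, -4.7, 13.8]
grip_width: 0.0003
grip_force: 6.7
```

Emit:
{"name": "move_arm", "arguments": {"series": [{"dp": [0,0,-0.3],"delta_rot": [0,0,0]},{"dp": [0,0,-0.7],"delta_rot": [0,0,0]},{"dp": [-0.03,0.5,-0.1],"delta_rot": [0,0,0]},{"dp": [0,0.8,0],"delta_rot": [0,0,0]},{"dp": [0,0.8,0],"delta_rot": [0,0,0]},{"dp": [0,0.8,0],"delta_rot": [0,0,0]},{"dp": [0,0.7,0],"delta_rot": [0,0,0]},{"dp": [0,0.35,0],"delta_rot": [0,0,0]}]}}

```text
t: 45.25
position: [0.4691, 0.1339, 0.1567]
ee_rot: [[0.999, -0.048, 0.002], [-0.048, -0.999, 0.0], [0.002, -0.0, -1.0]]
contact_force: [-0.5, 0.1, -0.5]
grip_width: 0.0001
grip_force: 0.0
```

Emit:
{"name": "move_arm", "arguments": {"series": [{"dp": [0,0,0],"delta_rot": [0,0,0]},{"dp": [0,0,0],"delta_rot": [0,0,0]}]}}

```text
t: 45.45
position: [0.469, 0.1361, 0.1564]
ee_rot: [[0.999, -0.047, 0.001], [-0.047, -0.999, 0.001], [0.001, -0.001, -1.0]]
contact_force: [-0.5, 0.1, 0.4]
grip_width: 0.0008
grip_force: 0.0
```

```bash
python3 - <<'E'
from h import *
o=manip.observe();print(o["t"],o["position"])
go([.469,.1345,.110],-2.5)
im=manip.get_image("scene");cv2.imwrite("pics/c7.png",cv2.resize(im[150:290,230:530,::-1],(750,350)))
E
```

```text
45.45 [0.4689629  0.13612354 0.15644605]
 rz -0.03 dp [0.003 0.041 1.161]
```

View pics/c7.png

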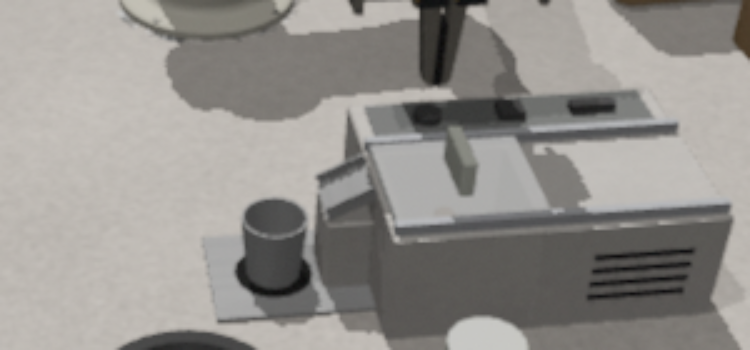

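The fingertip is above the round key (crop (428,113)), and the cup and guard are in place. Pressing the round key.

Emit:
{"name": "move_arm", "arguments": {"series": [{"dp": [0,0.03,0.4],"delta_rot": [0,0,0]},{"dp": [0,0,0.4],"delta_rot": [0,0,0]},{"dp": [0,0,0.1],"delta_rot": [0,0,0]},{"dp": [0,0,0.1],"delta_rot": [0,0,0]},{"dp": [0,0,0.1],"delta_rot": [0,0,0]},{"dp": [0,0,0.05],"delta_rot": [0,0,0]},{"dp": [0,0,0],"delta_rot": [0,0,0]},{"dp": [0,0,0],"delta_rot": [0,0,0]}]}}

```text
t: 46.3
position: [0.4687, 0.1352, 0.1141]
ee_rot: [[0.999, -0.045, -0.001], [-0.045, -0.999, 0.001], [-0.001, -0.001, -1.0]]
contact_force: [-14.6, 1.3, 26.6]
grip_width: 0.0008
grip_force: 13.1
```

Emit:
{"name": "move_arm", "arguments": {"series": [{"dp": [0,0,-0.3],"delta_rot": [0,0,0]},{"dp": [0,0,-0.7],"delta_rot": [0,0,0]},{"dp": [0,0,-0.9],"delta_rot": [0,0,0]},{"dp": [0,0,-0.9],"delta_rot": [0,0,0]},{"dp": [-0.5,0,-0.3],"delta_rot": [0,0,0]},{"dp": [-0.5,0,0],"delta_rot": [0,0,0]},{"dp": [0,0,0],"delta_rot": [0,0,0]},{"dp": [0,0,0],"delta_rot": [0,0,0]}]}}

```text
t: 47.1
position: [0.4292, 0.1362, 0.2344]
ee_rot: [[0.999, -0.046, 0.001], [-0.046, -0.999, -0.0], [0.001, -0.0, -1.0]]
contact_force: [-0.3, -0.8, 0.5]
grip_width: 0.0005
grip_force: 0.0
```

```bash
python3 - <<'E'
from h import *
o=manip.observe();print(o["t"],o["position"]);cones()
a=cv2.imread("pics/now_top.png");b=cv2.imread("pics/now_scene.png")
cv2.imwrite("pics/c8.png",np.hstack([cv2.resize(a,(400,300)),cv2.resize(b,(400,300))]))
E
```

```text
47.1 [0.42915657 0.13622574 0.23442652]
```

View pics/c8.png

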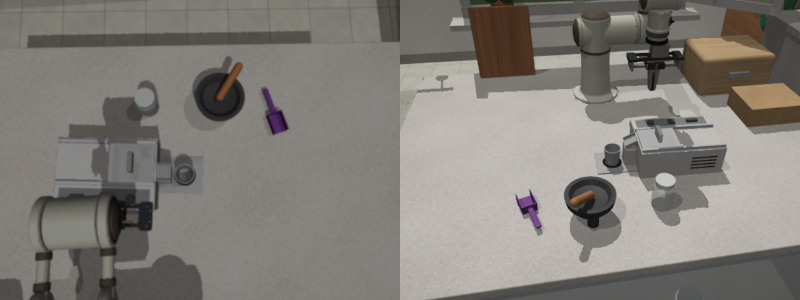

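The worktop is clear, the cup is on the pad at (185,174), the guard is shut and the arm is free of everything. Handing in.

```bash
python3 -c "
from plant import manip
print(manip.close_job())"
```

```text
the job is handed in; nothing more can be done
None
```

The job is handed in at about 47 s: all three cones are in the hopper, the cup is upright on the pad, the guard is shut, and the square, bar and round keys were each pressed to the stop in that order; the hand-in call returned no verdict.

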